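Pack a layer of biscuit tins against a straightedge

ROBOT

A 6-joint arm with a two-finger parallel gripper is mounted at the origin on the work surface. World frame = base frame: x ahead of the robot, y to its left, z up, the work surface at z = 0. Lengths are in mm, angles in rad, forces in N, time in s.
With the tool pointing down it reaches from about 350 to 775 mm from the base axis. Payload 7.3 kg.
Tool frame: the origin (TCP) lies at the very end of the fingers, on their centre line; the grasp point (between the pads) lies 19 mm behind it; z points along the fingers, y is the line along which they close (so a half turn about z gives the same grasp; the last joint's range is limited). The gripper opens to 92 mm and grips with 3 to 60 N. Pads are 19 mm wide; open, the fingers measure 130 mm over their backs; the gripper's body (75 mm by 190 mm) begins 47 mm behind the grasp point.
Start: joints at [1.011, 0.342, 1.524, -0, 1.275, -0.146], TCP at [211.086, 480.716, 226.741] pointing down, gripper open.
Joint ranges: [-2.53, 2.53], [-0.77, 2.02], [0.04, 2.7], [-1, 4.14], [0.28, 2.66], [-3.11, 3.11]. Speed limits (rad/s): [2.57, 2.57, 3.14, 3.14, 3.14, 3.14].

INTERFACE

Orientations are given as [roll, pitch, yaw] about the fixed x, y, z axes, in that order (R = Rz(yaw) Ry(pitch) Rx(roll)).
In Python, from plant import get_obs, optics, ticket, finder gives the robot as it stands.
- The arm moves only by the tool send_rows, never from a script. Its arguments are lists of equal length, an entry for each row: "offset": the shift along the tool's x, y, z scaled (see below), a list of three; "delta_rot": the turn, a rotation vector about the tool's x, y, z scaled (see below), a list of three. In form: {"offset": [[dx, dy, dz], ...], "delta_rot": [[rx, ry, rz], ...]}. A call has 1 to 8 rows; each row is the pose to reach, as a shift and turn from the pose commanded when the call began, along the tool's axes at that moment, turning the shorter way round; what a row does not reach only later rows make up. The controller multiplies each number of a shift by 120 mm and each number of a turn by 360 degrees. A row lasts 1/8 s, in which the tool goes at most 62.5 mm and 10.7 degrees, less where a joint would pass 70% of its speed; a pose out of reach is approached as far as the arm can. A call with a number of a shift or a turn outside -1 to 1 is refused whole. A call with a gripper value outside its range is refused whole. "grip" is the opening, from 0 (shut) to 1 (fully open), set as the call begins (left out, the last holds). The fingers move at their own pace and stop on an object; the grip force is fixed at half the most. Time passes only in rows, so rows that repeat a pose let the fingers close. It gives the time, the measured TCP pose, the force, the opening and the grip force at its end, in the units of the state.
- get_obs(): the state, without advancing time (a new reading comes with each control period).
- optics.capture(name): name is "side" or "top"; returns the picture (400x640x3 uint8, red, green, blue); there is no depth.
- optics.get_calibration(name): a dict with "fx", "fy", "cx", "cy" (pixels), "k1" (the pictures are not rectified: a ray, as slopes to the right and down, at radius r is drawn at 1 + k1 r^2 times it, then the intrinsics apply), "world_from_camera" (4x4, takes a point from camera to world coordinates). Camera axes: x right, y down, z forward; pixel columns grow to the right and rows downward; lengths in mm; the calibration is good to about 2 mm. A picture is of the moment at which its call begins. get_calibration takes no time and is no camera call.
- ticket.close_job(): hands the job in; it is judged then, once.
Trained networks look in the newest picture that a camera, given by its name, has taken for a name from the list of things; names that differ only in an ending like _2 or _b are one class to them, and where a whole thing is asked for, a point or a joint stands for the part that bears it (a point fixed in the world has none). Each returns a list of dicts, best first, with "confidence" (0 to 1); they miss things now and then, are a little off and sometimes report something else, mostly with a low value. They report only what shows in the picture. A call takes as long as a camera call.
- finder.boxes_of(target, camera): "box" ([left, top, right, bottom] in pixels, round what is visible of it).
- finder.silhouettes(target, camera): "region" (400x640 bool, what is visible of it) and "box" ([left, top, right, bottom] in pixels, round what is visible of it).
- finder.pinpoint(target, camera): "uv" ([column, row] in pixels: a listed point, or the origin of a listed thing).
The state is a dict: "time": time; "joint_positions": joint angles; "dq": joint speeds; "tau": joint torques, N m; "tool_pos": TCP position; "tcp_rot": TCP orientation; "contact_force": force on the tool from outside, world axes, zero at the start; "moment": the same for the moment, N m; "grip_width": finger opening in mm; "finger_force": force on a finger pad.
Only numpy, scipy, OpenCV 4.12 (cv2) and the standard library are available. Lean on these libraries where they do the work, as an engineer would, in place of code of your own. Each camera call takes 0.05 s, during which the arm holds its last target. There are 200 camera calls.

TASK

Slide the pie dish along the counter, without lifting it, onto the free ring mark; then lay the straightedge flush along the slab edge it was blocking (the edge beside the two end-to-end outlines). Then pack all the tins on the slab in the outlined interlocking layer, filling the two end-to-end outlines along the straightedge and putting any others in crosswise outlines, without disturbing the other kitchen things.

Things in the scene. Friction and masses are not known exactly. Their poses are not given: they have to be found in the camera images.
- slab: Fixed marble packing slab, 190 (its x) x 160 (its y) x 10 mm thick, lying on the counter; origin at the centre of its underside, z up. Five hairline outlines on top show the layer of tins: two end to end along its +y edge (the edge on the dish's side), three crosswise behind them.
- edge (a point): Middle of the slab's +y edge, on its top (slab frame 0, 80, 10 mm): the edge the straightedge goes against; it runs along slab x.
- place0 (a point): Centre of outline 0 on the slab's top at (-45, 49) mm from the slab's centre in slab x, y; here the long side of a tin runs along slab x (end-to-end row next to the straightedge). Axes as the slab's.
- place1 (a point): Centre of outline 1 on the slab's top at (45, 49) mm from the slab's centre in slab x, y; here the long side of a tin runs along slab x (end-to-end row next to the straightedge). Axes as the slab's.
- place2 (a point): Centre of outline 2 on the slab's top at (-60, -26) mm from the slab's centre in slab x, y; here the long side of a tin runs along slab y (crosswise). Axes as the slab's.
- place3 (a point): Centre of outline 3 on the slab's top at (0, -26) mm from the slab's centre in slab x, y; here the long side of a tin runs along slab y (crosswise). Axes as the slab's.
- place4 (a point): Centre of outline 4 on the slab's top at (60, -26) mm from the slab's centre in slab x, y; here the long side of a tin runs along slab y (crosswise). Axes as the slab's.
- mark_to: Free round mark, a thin dark ring (140 mm across) let flush into the counter, at the left; origin at its centre. The dish goes here.
- dish: Round white ceramic pie dish, open on top, 130 mm across at the rim (120 at the foot), 42 mm high, wall 9 mm thick, floor 6 mm, 0.45 kg; origin at the centre of its underside. Starts on another ring mark, close beside the slab's +y edge, in the straightedge's way. Can be pinched by its wall from above, or pushed.
- straightedge: Steel straightedge: bar 200 (its x) x 36 (its y) x 20 mm high, with an upright wooden grip on top in the middle, 60 (x) x 14 (y) mm, from 20 to 58 mm height; origin at the centre of its underside, z up. Both long faces are alike.
- tin0: Flat steel tin with lid, 84 (its x) x 54 (its y) x 28 mm high, with a wooden grip on the lid 44 (x) x 14 (y) mm, from 28 to 50 mm height; 0.16 kg; origin at the centre of its underside. All tins are alike; three to five are present.
- tin1: Flat steel tin with lid, 84 (its x) x 54 (its y) x 28 mm high, with a wooden grip on the lid 44 (x) x 14 (y) mm, from 28 to 50 mm height; 0.16 kg; origin at the centre of its underside. All tins are alike; three to five are present.
- tin2: Flat steel tin with lid, 84 (its x) x 54 (its y) x 28 mm high, with a wooden grip on the lid 44 (x) x 14 (y) mm, from 28 to 50 mm height; 0.16 kg; origin at the centre of its underside. All tins are alike; three to five are present.
- tin3: Flat steel tin with lid, 84 (its x) x 54 (its y) x 28 mm high, with a wooden grip on the lid 44 (x) x 14 (y) mm, from 28 to 50 mm height; 0.16 kg; origin at the centre of its underside. All tins are alike; three to five are present.
- tin4: Flat steel tin with lid, 84 (its x) x 54 (its y) x 28 mm high, with a wooden grip on the lid 44 (x) x 14 (y) mm, from 28 to 50 mm height; 0.16 kg; origin at the centre of its underside. All tins are alike; three to five are present.
- bowl: Bystander: glass bowl, 124 mm across, 60 mm high; origin at the underside.
- whisk: Bystander: steel whisk, 250 mm long, 55 mm high, lying; origin under its middle.
- spatula: Bystander: teal silicone spatula lying flat; origin under its middle.
- cup: Bystander: white coffee cup, 64 mm across, 55 mm high; origin at the underside.
- cellar: Bystander: small amber glass salt cellar, 42 mm across, 45 mm high, near the tins; origin at the underside.
- jar: Bystander: glass jar, 60 mm across, 90 mm high; origin at the underside.

How it is judged (in metres and radians):
On the way, in this order (a step that is already met when the one before it is completed fails the run):
1. the dish stands on the free ring mark, centred within 12 mm (horizontal distance between dish and mark_to below 0.012 m and linear speed of dish below 0.02 m/s), for 0.2 s.
2. the straightedge is let go, on the counter, flush along that slab edge (within 3 mm and 0.025 rad, middles within 25 mm), the dish still on its mark (all of step 1 and y of straightedge in the frame of slab between 0.095 and 0.101 m and x of straightedge in the frame of slab between -0.025 and 0.025 m and angle between the x axis of straightedge and the x axis of slab, either way round below 0.025 rad and angle between straightedge's own z axis and vertical below 0.05 rad and height (world z) of straightedge below 0.004 m and linear speed of straightedge below 0.02 m/s and contact force between the fingers and straightedge below 0.05 N), for 0.2 s.
3. every tin present sits flat in an outline of the layer (6 mm, 0.08 rad), both end-to-end outlines filled (((distance between tin0 and place0 below 0.006 m and angle between the x axis of tin0 and the x axis of slab, either way round below 0.08 rad) or (distance between tin0 and place1 below 0.006 m and angle between the x axis of tin0 and the x axis of slab, either way round below 0.08 rad) or (distance between tin0 and place2 below 0.006 m and angle between the x axis of tin0 and the y axis of slab, either way round below 0.08 rad) or (distance between tin0 and place3 below 0.006 m and angle between the x axis of tin0 and the y axis of slab, either way round below 0.08 rad) or (distance between tin0 and place4 below 0.006 m and angle between the x axis of tin0 and the y axis of slab, either way round below 0.08 rad)) and ((distance between tin1 and place0 below 0.006 m and angle between the x axis of tin1 and the x axis of slab, either way round below 0.08 rad) or (distance between tin1 and place1 below 0.006 m and angle between the x axis of tin1 and the x axis of slab, either way round below 0.08 rad) or (distance between tin1 and place2 below 0.006 m and angle between the x axis of tin1 and the y axis of slab, either way round below 0.08 rad) or (distance between tin1 and place3 below 0.006 m and angle between the x axis of tin1 and the y axis of slab, either way round below 0.08 rad) or (distance between tin1 and place4 below 0.006 m and angle between the x axis of tin1 and the y axis of slab, either way round below 0.08 rad)) and ((distance between tin2 and place0 below 0.006 m and angle between the x axis of tin2 and the x axis of slab, either way round below 0.08 rad) or (distance between tin2 and place1 below 0.006 m and angle between the x axis of tin2 and the x axis of slab, either way round below 0.08 rad) or (distance between tin2 and place2 below 0.006 m and angle between the x axis of tin2 and the y axis of slab, either way round below 0.08 rad) or (distance between tin2 and place3 below 0.006 m and angle between the x axis of tin2 and the y axis of slab, either way round below 0.08 rad) or (distance between tin2 and place4 below 0.006 m and angle between the x axis of tin2 and the y axis of slab, either way round below 0.08 rad)) and ((distance between tin3 and place0 below 0.006 m and angle between the x axis of tin3 and the x axis of slab, either way round below 0.08 rad) or (distance between tin3 and place1 below 0.006 m and angle between the x axis of tin3 and the x axis of slab, either way round below 0.08 rad) or (distance between tin3 and place2 below 0.006 m and angle between the x axis of tin3 and the y axis of slab, either way round below 0.08 rad) or (distance between tin3 and place3 below 0.006 m and angle between the x axis of tin3 and the y axis of slab, either way round below 0.08 rad) or (distance between tin3 and place4 below 0.006 m and angle between the x axis of tin3 and the y axis of slab, either way round below 0.08 rad)) and ((distance between tin4 and place0 below 0.006 m and angle between the x axis of tin4 and the x axis of slab, either way round below 0.08 rad) or (distance between tin4 and place1 below 0.006 m and angle between the x axis of tin4 and the x axis of slab, either way round below 0.08 rad) or (distance between tin4 and place2 below 0.006 m and angle between the x axis of tin4 and the y axis of slab, either way round below 0.08 rad) or (distance between tin4 and place3 below 0.006 m and angle between the x axis of tin4 and the y axis of slab, either way round below 0.08 rad) or (distance between tin4 and place4 below 0.006 m and angle between the x axis of tin4 and the y axis of slab, either way round below 0.08 rad)) and ((distance between tin0 and place0 below 0.006 m and angle between the x axis of tin0 and the x axis of slab, either way round below 0.08 rad) or (distance between tin1 and place0 below 0.006 m and angle between the x axis of tin1 and the x axis of slab, either way round below 0.08 rad) or (distance between tin2 and place0 below 0.006 m and angle between the x axis of tin2 and the x axis of slab, either way round below 0.08 rad) or (distance between tin3 and place0 below 0.006 m and angle between the x axis of tin3 and the x axis of slab, either way round below 0.08 rad) or (distance between tin4 and place0 below 0.006 m and angle between the x axis of tin4 and the x axis of slab, either way round below 0.08 rad)) and ((distance between tin0 and place1 below 0.006 m and angle between the x axis of tin0 and the x axis of slab, either way round below 0.08 rad) or (distance between tin1 and place1 below 0.006 m and angle between the x axis of tin1 and the x axis of slab, either way round below 0.08 rad) or (distance between tin2 and place1 below 0.006 m and angle between the x axis of tin2 and the x axis of slab, either way round below 0.08 rad) or (distance between tin3 and place1 below 0.006 m and angle between the x axis of tin3 and the x axis of slab, either way round below 0.08 rad) or (distance between tin4 and place1 below 0.006 m and angle between the x axis of tin4 and the x axis of slab, either way round below 0.08 rad)) and linear speed of each of tin0, tin1, tin2, tin3, tin4 below 0.02 m/s), for 0.2 s.
At the end, for the whole second after the job is handed in: Dish on the free ring mark within 12 mm; straightedge flush along the slab edge (within 3 mm, 0.025 rad, middles within 25 mm); every tin flat in its own outline within 6 mm and 0.08 rad, both end-to-end outlines filled; all at rest and released (all of step 2 and all of step 3 and contact force between the fingers and dish below 0.05 N); the robot touches nothing.
It fails at once if the dish is lifted more than 12 mm off the counter or tipped more than 0.25 rad (height (world z) of dish above 0.012 m or angle between dish's own z axis and vertical above 0.25 rad).
It fails at once if a bystander (bowl, whisk, spatula, cup, salt cellar, jar) is pushed more than 40 mm from its place (distance of any of bowl, whisk, spatula, cup, cellar, jar from where it was at the start of the episode above 0.04 m).
Of tin0, tin1, tin2, tin3, tin4 only 3 to 5 are there at a start; the rules pass over those that are not, and their reading is None.
At some moment in a run one of tin0, tin1, tin2, tin3, tin4, dish, straightedge may be knocked a few centimetres aside while the robot is not near it.
Once in a run the grip may slacken for a moment while it holds something.
It also fails if it takes over 210 s, if anything falls off the work surface, if the arm or the gripper's body presses on something with over 40 N, if the wrist force passes 120 N, or if a joint passes its speed limit or range.

## Working session

There is one attempt and no reset: what is moved stays moved. The work goes in short steps, Python scripts to look and compute and a tool call to move; the robot and the scene stay as the last step left them, time stands still between calls to the robot, and variables do not carry over. Pictures are saved under pics/ and viewed, at most 14 in all, crops included, and the job is handed in when it is done.

Besides the shell and the picture viewer there is one more tool, called after "Emit:" as name(argument=value, ...), one argument or row to a line, values as JSON. send_rows: Moves the arm, as the interface text tells. Its arguments: {"type":"object","properties":{"offset":{"type":"array"},"delta_rot":{"type":"array"},"grip":{"type":"number"}},"required":["offset","delta_rot"]}

```bash
mkdir -p pics; ls
cat > h.py <<'E'
import numpy as np, cv2
from plant import get_obs, optics, ticket, finder
from scipy.spatial.transform import Rotation as R
def snap(n,f=None):
    im=optics.capture(n)
    if f: cv2.imwrite('pics/'+f,im[:,:,::-1])
    return im
def ray(n,uv):
    c=optics.get_calibration(n); uv=np.atleast_2d(np.array(uv,float))
    K=np.array([[c['fx'],0,c['cx']],[0,c['fy'],c['cy']],[0,0,1]])
    p=cv2.undistortPoints(uv.reshape(-1,1,2),K,np.array([c['k1'],0,0,0.]),).reshape(-1,2)
    T=np.array(c['world_from_camera']); d=np.c_[p,np.ones(len(p))]@T[:3,:3].T
    return T[:3,3],d
def toz(n,uv,z):
    o,d=ray(n,uv); return o+d*((z-o[2])/d[:,2])[:,None]
def proj(n,P):
    c=optics.get_calibration(n);T=np.linalg.inv(np.array(c['world_from_camera']))
    q=np.atleast_2d(P)@T[:3,:3].T+T[:3,3]; s=q[:,:2]/q[:,2:]; s=s*(1+c['k1']*(s**2).sum(1))[:,None]
    return s*[c['fx'],c['fy']]+[c['cx'],c['cy']]
E
python3 - <<'E'
from h import *
o=get_obs(); print(o['time'],o['tool_pos'],o['tcp_rot'],o['grip_width'])
for n in('top','side'):
    snap(n,n+'0.png'); c=optics.get_calibration(n); print(n,c['fx'],c['k1'],np.round(c['world_from_camera'],3).tolist())
H={'slab':10,'edge':10,'place0':10,'place1':10,'place2':10,'place3':10,'place4':10}
for t in ['slab','edge','place0','place1','place2','place3','place4','mark_to','dish','straightedge','tin0','bowl','whisk','spatula','cup','cellar','jar']:
    r=finder.pinpoint(t,'top')
    for q in r: print(t,round(q['confidence'],2),np.round(q['uv']),np.round(toz('top',q['uv'],H.get(t,0)))[0,:2])
print(get_obs()['time'])
E
```

```text
pics
0.0 [210.87197248 480.34049989 226.04459562] [-3.14006011e+00 -2.19458398e-04  2.72780582e+00] 91.90667848096676
top 361.69766872518665 -0.0023738100625140075 [[0.07, -0.974, 0.217, 333.065], [-0.998, -0.068, 0.017, 39.038], [-0.001, -0.218, -0.976, 1029.368], [0.0, 0.0, 0.0, 1.0]]
side 374.511849002231 -0.05836228284908345 [[0.95, -0.209, 0.233, 274.035], [-0.313, -0.663, 0.68, -682.48], [0.012, -0.718, -0.695, 782.542], [0.0, 0.0, 0.0, 1.0]]
slab 0.72 [344. 210.] [549. -12.]
edge 0.9 [319. 210.] [545.  59.]
edge 0.7 [328. 226.] [499.  31.]
edge 0.61 [290. 208.] [546. 142.]
edge 0.55 [342. 209.] [553.  -5.]
edge 0.39 [473. 313.] [ 291. -376.]
place0 0.87 [324. 226.] [499.  42.]
place0 0.76 [354. 187.] [620. -36.]
place0 0.69 [352. 216.] [536. -37.]
place0 0.58 [350. 232.] [487. -33.]
place0 0.57 [329. 193.] [597.  34.]
place1 0.87 [324. 226.] [499.  42.]
place1 0.76 [354. 187.] [620. -36.]
place1 0.69 [352. 216.] [536. -37.]
place1 0.58 [350. 232.] [487. -33.]
place1 0.57 [329. 193.] [597.  34.]
place2 0.87 [324. 226.] [499.  42.]
place2 0.76 [354. 187.] [620. -36.]
place2 0.69
[... 440 characters left out ...]
93.] [597.  34.]
mark_to 0.82 [240. 206.] [544. 290.]
mark_to 0.7 [178. 229.] [462. 461.]
dish 0.93 [289. 205.] [556. 148.]
dish 0.57 [236. 265.] [373. 281.]
straightedge 0.62 [236. 264.] [375. 281.]
tin0 0.88 [416. 231.] [ 504. -223.]
tin0 0.68 [458. 259.] [ 433. -341.]
tin0 0.58 [416. 194.] [ 614. -221.]
tin0 0.53 [236. 267.] [367. 280.]
tin0 0.49 [350. 232.] [490. -32.]
bowl 0.98 [410. 138.] [ 789. -200.]
bowl 0.56 [350. 230.] [495. -33.]
whisk 0.75 [342. 137.] [778.   7.]
spatula 0.69 [262. 138.] [758. 250.]
spatula 0.41 [418. 193.] [ 617. -227.]
cup 0.78 [475. 315.] [ 285. -386.]
cellar 0.56 [450. 180.] [ 666. -320.]
jar 0.97 [182. 229.] [465. 450.]
jar 0.34 [290. 205.] [555. 146.]
0.95
```

View pics/top0.png

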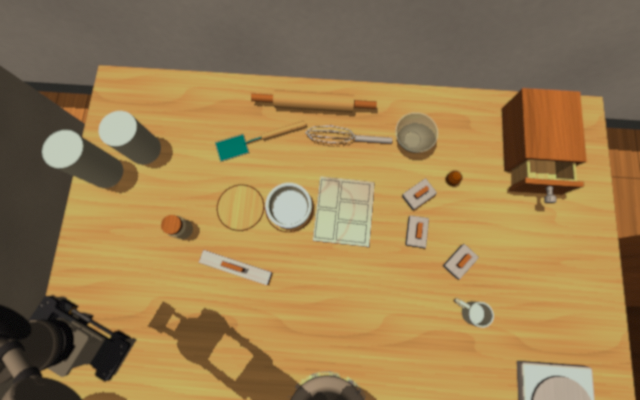

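View pics/side0.png

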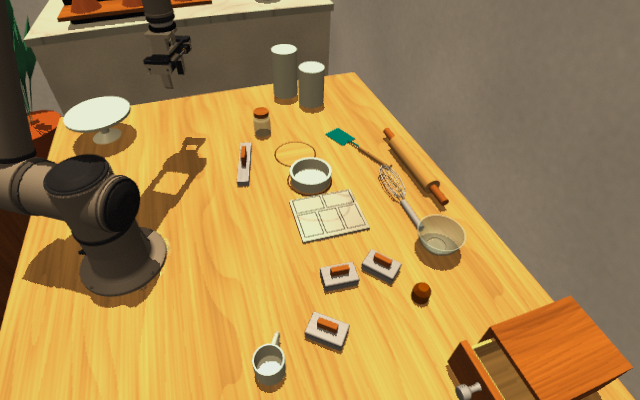

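Top view: ring at (240,207), dish (289,206), slab (344,211), straightedge (235,267), three tins at (420,194), (417,232), (461,262), salt cellar at (454,178). Side view agrees. Next I'll fit poses from silhouettes in both cameras.

```bash
cat >> h.py <<'E'
from scipy.optimize import minimize
def boxpts(a,b,z0,z1): return np.array([[x,y,z] for x in(-a/2,a/2) for y in(-b/2,b/2) for z in(z0,z1)],float)
t_=np.linspace(0,2*np.pi,48,endpoint=False)
def circ(r,z): return np.c_[r*np.cos(t_),r*np.sin(t_),0*t_+z]
M={'tin':[boxpts(84,54,0,28),boxpts(44,14,28,50)],'straightedge':[boxpts(200,36,0,20),boxpts(60,14,20,58)],
'slab':[boxpts(190,160,0,10)],'dish':[np.r_[circ(60,0),circ(65,42)]],'mark_to':[circ(70,0)]}
S=4
def render(cls,p,n,box):
    c,s=np.cos(p[2]),np.sin(p[2]); x0,y0,x1,y1=box
    m=np.zeros(((y1-y0)*S,(x1-x0)*S),np.uint8)
    for part in M[cls]:
        w=part@np.array([[c,s,0],[-s,c,0],[0,0,1]])+[p[0],p[1],0]
        q=(proj(n,w)-[x0,y0]+0.5)*S
        cv2.fillConvexPoly(m,cv2.convexHull(q.astype(np.float32)).round().astype(np.int32),1)
    return cv2.resize(m.astype(np.float32),(x1-x0,y1-y0),interpolation=cv2.INTER_AREA)
def fit(cls,regs,p0,yaw=True):
    """regs: {camera: bool mask}; least area mismatch"""
    boxes={}
    for n,g in regs.items():
        v,u=np.nonzero(g); boxes[n]=(max(u.min()-15,0),max(v.min()-15,0),min(u.max()+16,640),min(v.max()+16,400))
    def cost(p):
        e=0
        for n,g in regs.items():
            b=boxes[n]; r=render(cls,p,n,b); gg=g[b[1]:b[3],b[0]:b[2]]; e+=np.abs(r-gg).sum()/gg.sum()
        return e
    best=None
    for y in (p0[2]+np.arange(0,np.pi,np.pi/8) if yaw else [p0[2]]):
        r=minimize(lambda p:cost([p[0],p[1],p[2] if yaw else p0[2]]),[p0[0],p0[1],y],method='Nelder-Mead',options=dict(initial_simplex=np.array([p0[0],p0[1],y])+np.array([[0,0,0],[12,0,0],[0,12,0],[0,0,.25]]),maxiter=150,xatol=.05,fatol=1e-4))
        if best is None or r.fun<best.fun: best=r
    return best.x,best.fun
def regions(cls,n,xy,maxd=45):
    """silhouette of cls nearest to world xy"""
    out=None
    for q in finder.silhouettes('tin0' if cls=='tin' else cls,n):
        g=q['region']
        if not g.any(): continue
        v,u=np.nonzero(g); c=toz(n,[u.mean(),v.mean()],10)[0,:2]; d=np.hypot(*(c-xy))
        if d<maxd and (out is None or q['confidence']>out[0]): out=(q['confidence'],g)
    return None if out is None else out[1]
def locate(cls,xy,cams=('top','side'),yaw=True,y0=0.,sep=True):
    regs={n:regions(cls,n,np.array(xy)) for n in cams}; regs={n:g for n,g in regs.items() if g is not None}
    if sep:
        for n in regs: p,e=fit(cls,{n:regs[n]},[xy[0],xy[1],y0],yaw); print(' ',cls,n,np.round(p,3),round(e,3))
    p,e=fit(cls,regs,[xy[0],xy[1],y0],yaw); print(cls,list(regs),np.round(p,3),round(e,3)); return p
E
time python3 - <<'E'
from h import *
for t,xy in [('slab',(549,-12)),('mark_to',(544,290)),('dish',(556,148)),('straightedge',(375,281)),('tin',(504,-223)),('tin',(433,-341)),('tin',(614,-221))]:
    locate(t,xy,yaw=t not in('dish','mark_to'))
print(get_obs()['time'])
E
```

```text
slab top [548.673 -11.023   3.093] 0.025
  slab side [ 5.49471e+02 -1.34640e+01 -4.40000e-02] 0.028
slab ['top', 'side'] [ 5.48835e+02 -1.24460e+01 -4.70000e-02] 0.063
  mark_to top [5.39278e+02 2.89894e+02 9.00000e-02] 0.033
  mark_to side [5.39370e+02 2.90537e+02 2.39000e-01] 0.276
mark_to ['top', 'side'] [5.39044e+02 2.89092e+02 2.47000e-01] 0.31
  dish top [5.47830e+02 1.45878e+02 1.26000e-01] 0.026
  dish side [5.48220e+02 1.42245e+02 1.77000e-01] 0.045
dish ['top', 'side'] [5.48064e+02 1.44862e+02 2.26000e-01] 0.092
  straightedge top [366.256 280.713   1.323] 0.115
  straightedge side [366.318 278.844   1.345] 0.075Traceback (most recent call last):
  File "<stdin>", line 3, in <module>
  File "h.py", line 63, in locate
    p,e=fit(cls,regs,[xy[0],xy[1],y0],yaw); print(cls,list(regs),np.round(p,3),round(e,3)); return p
        ~~~^^^^^^^^^^^^^^^^^^^^^^^^^^^^^^^
  File "h.py", line 47, in fit
    r=minimize(lambda p:cost([p[0],p[1],p[2] if yaw else p0[2]]),[p0[0],p0[1],y],method='Nelder-Mead',options=dict(initial_simplex=np.array([p0[0],p0[1],y])+np.array([[0,0,0],[12,0,0],[0,1
[... 335 characters left out ...]
]]),[p0[0],p0[1],y],method='Nelder-Mead',options=dict(initial_simplex=np.array([p0[0],p0[1],y])+np.array([[0,0,0],[12,0,0],[0,12,0],[0,0,.25]]),maxiter=150,xatol=.05,fatol=1e-4))
                        ~~~~^^^^^^^^^^^^^^^^^^^^^^^^^^^^^^^^^^^^
  File "h.py", line 43, in cost
    b=boxes[n]; r=render(cls,p,n,b); gg=g[b[1]:b[3],b[0]:b[2]]; e+=np.abs(r-gg).sum()/gg.sum()
                  ~~~~~~^^^^^^^^^^^
  File "h.py", line 32, in render
    q=(proj(n,w)-[x0,y0]+0.5)*S
       ~~~~^^^^^
  File "h.py", line 17, in proj
    c=optics.get_calibration(n);T=np.linalg.inv(np.array(c['world_from_camera']))
ValueError: time passes only in moves, steps and waits

real	0m5.137s
user	0m3.400s
sys	0m0.160s
```

```bash
python3 - <<'E'
s=open('h.py').read()
s=s.replace("def snap","import functools\n@functools.cache\ndef cal(n): return optics.get_calibration(n)\ndef snap",1)
a,b=s.split("def ray",1); b=b.replace("optics.get_calibration(n)","cal(n)"); open('h.py','w').write(a+"def ray"+b)
E
time python3 - <<'E'
from h import *
for t,xy in [('straightedge',(375,281)),('tin',(504,-223)),('tin',(433,-341)),('tin',(614,-221))]:
    locate(t,xy,yaw=t not in('dish','mark_to'))
o=get_obs();print(o['time'],o['tool_pos'],R.from_euler('xyz',o['tcp_rot']).as_matrix().round(3).tolist())
E
```

```text
straightedge top [366.256 280.713   1.323] 0.115
  straightedge side [366.318 278.844   1.345] 0.075
straightedge ['top', 'side'] [366.255 278.86    1.335] 0.201
  tin top [ 500.076 -220.318    3.042] 0.14
  tin side [ 5.03086e+02 -2.20251e+02 -1.04000e-01] 0.044
tin ['top', 'side'] [ 5.02512e+02 -2.19530e+02 -8.40000e-02] 0.194
  tin top [ 425.396 -341.513   -0.731] 0.074
  tin side [ 428.822 -342.534   -0.713] 0.063
tin ['top', 'side'] [ 427.824 -342.418   -0.721] 0.17
  tin top [ 611.09  -223.462    2.257] 0.084
  tin side [ 613.551 -224.112    2.253] 0.046
tin ['top', 'side'] [ 612.722 -224.585    2.259] 0.147
1.75 [211.09726043 480.72395161 226.73859847] [[-0.916, 0.402, 0.0], [0.402, 0.916, 0.0], [-0.0, 0.0, -1.0]]
real	0m2.817s
user	0m2.921s
sys	0m0.052s
```

```bash
cat > plan.py <<'E'
"""plan(waypoints): waypoint=(x,y,z,yaw,rows,mode[,grip]); mode 'go' target repeated, 'lin' linear ramp. Prints send_rows args and keeps commanded pose."""
import json,os,numpy as np
F='cmd.json'
def load(): return json.load(open(F)) if os.path.exists(F) else [211.086,480.716,226.741,2.7278]
def plan(wps,save=True):
    c=np.array(load())
    for w in wps:
        x,y,z,yaw,rows,mode=w[:6]; grip=w[6] if len(w)>6 else None
        tgt=np.array([x,y,z,yaw],float)
        cs,sn=np.cos(c[3]),np.sin(c[3]); 
        B=np.array([[cs,sn,0],[sn,-cs,0],[0,0,-1]])
        nc=int(np.ceil((np.abs(B@(tgt-c)[:3]).max()+.5)/120)); start=c.copy()
        for i in range(1,nc+1):
            g=start+(tgt-start)*i/nc
            cs,sn=np.cos(c[3]),np.sin(c[3]); B=np.array([[cs,sn,0],[sn,-cs,0],[0,0,-1]])
            d=g-c; o=B@d[:3]/120; r=-d[3]/(2*np.pi)
            need=max(np.linalg.norm(d[:3])/62.5,abs(d[3])/np.radians(10.7))
            n=min(8,rows if mode=='lin' else max(int(np.ceil(need+.3))+(rows if i==nc else 0),1))
            fr=[k/n for k in range(1,n+1)] if mode=='lin' else [1]*n
            O=[[round(float(v*f),4)+0. for v in o] for f in fr]; Q=[[0,0,round(float(r*f),4)+0.] for f in fr]
            print(json.dumps({"offset":O,"delta_rot":Q,**({"grip":grip} if grip is not None else {})}), 'WARN rows' if need>n else '')
            c=c+np.r_[B.T@np.array(O[-1])*120,-Q[-1][2]*2*np.pi]
    if save: json.dump(c.tolist(),open(F,'w'))
    print('end',c.round(2))
E
python3 - <<'E'
from plan import *
y=2.7278
plan([(571.5,198.5,140,y,1,'go',0.5),(571.5,198.5,14,y,3,'go')])
E
```

```text
{"offset": [[-0.9239, -0.2364, 0.1807], [-0.9239, -0.2364, 0.1807], [-0.9239, -0.2364, 0.1807]], "delta_rot": [[0, 0, 0.0], [0, 0, 0.0], [0, 0, 0.0]], "grip": 0.5} 
{"offset": [[-0.9239, -0.2364, 0.1807], [-0.9239, -0.2364, 0.1807], [-0.9239, -0.2364, 0.1807]], "delta_rot": [[0, 0, 0.0], [0, 0, 0.0], [0, 0, 0.0]], "grip": 0.5} 
{"offset": [[-0.9239, -0.2365, 0.1807], [-0.9239, -0.2365, 0.1807], [-0.9239, -0.2365, 0.1807]], "delta_rot": [[0, 0, 0.0], [0, 0, 0.0], [0, 0, 0.0]], "grip": 0.5} 
{"offset": [[-0.9239, -0.2364, 0.1807], [-0.9239, -0.2364, 0.1807], [-0.9239, -0.2364, 0.1807], [-0.9239, -0.2364, 0.1807]], "delta_rot": [[0, 0, 0.0], [0, 0, 0.0], [0, 0, 0.0], [0, 0, 0.0]], "grip": 0.5} 
{"offset": [[0.0, 0.0, 0.525], [0.0, 0.0, 0.525]], "delta_rot": [[0, 0, 0.0], [0, 0, 0.0]]} 
{"offset": [[0.0, 0.0, 0.525], [0.0, 0.0, 0.525], [0.0, 0.0, 0.525], [0.0, 0.0, 0.525], [0.0, 0.0, 0.525]], "delta_rot": [[0, 0, 0.0], [0, 0, 0.0], [0, 0, 0.0], [0, 0, 0.0], [0, 0, 0.0]]} 
end [571.5  198.5   14.01   2.73]
```

Emit:
send_rows(
  offset=[
    [-0.9239,-0.2364,0.1807],
    [-0.9239,-0.2364,0.1807],
    [-0.9239,-0.2364,0.1807],
  ],
  delta_rot=[
    [0,0,0],
    [0,0,0],
    [0,0,0],
  ],
  grip=0.5,
)

```text
time: 2.12
tool_pos: [303.3, 408.1, 204.4]
tcp_rot: [-3.14, 0.0, 2.723]
contact_force: [-1.1, -0.1, -0.7]
grip_width: 66.3
finger_force: 0.0
```

Emit:
send_rows(
  offset=[
    [-0.9239,-0.2364,0.1807],
    [-0.9239,-0.2364,0.1807],
    [-0.9239,-0.2364,0.1807],
  ],
  delta_rot=[
    [0,0,0],
    [0,0,0],
    [0,0,0],
  ],
)

```text
time: 2.5
tool_pos: [392.9, 338.2, 182.8]
tcp_rot: [-3.141, -0.0, 2.724]
contact_force: [0.2, 0.3, -0.0]
grip_width: 46.4
finger_force: 0.0
```

Emit:
send_rows(
  offset=[
    [-0.9239,-0.2365,0.1807],
    [-0.9239,-0.2365,0.1807],
    [-0.9239,-0.2365,0.1807],
  ],
  delta_rot=[
    [0,0,0],
    [0,0,0],
    [0,0,0],
  ],
)

```text
time: 2.88
tool_pos: [482.6, 268.2, 161.1]
tcp_rot: [-3.141, -0.0, 2.725]
contact_force: [0.2, 0.5, -0.2]
grip_width: 45.9
finger_force: 0.0
```

Emit:
send_rows(
  offset=[
    [-0.9239,-0.2364,0.1807],
    [-0.9239,-0.2364,0.1807],
    [-0.9239,-0.2364,0.1807],
    [-0.9239,-0.2364,0.1807],
  ],
  delta_rot=[
    [0,0,0],
    [0,0,0],
    [0,0,0],
    [0,0,0],
  ],
)

```text
time: 3.38
tool_pos: [570.3, 200.3, 140.2]
tcp_rot: [3.141, -0.001, 2.729]
contact_force: [0.0, -0.0, 0.1]
grip_width: 45.7
finger_force: 0.0
```

Emit:
send_rows(
  offset=[
    [0.0,0.0,0.525],
    [0.0,0.0,0.525],
  ],
  delta_rot=[
    [0,0,0],
    [0,0,0],
  ],
)

```text
time: 3.62
tool_pos: [567.0, 199.7, 73.8]
tcp_rot: [-3.136, -0.008, 2.73]
contact_force: [-0.1, 0.4, -0.2]
grip_width: 45.9
finger_force: 0.0
```

Emit:
send_rows(
  offset=[
    [0,0,0.25],
    [0.0,0.0,0.525],
    [0.0,0.0,0.525],
    [0.0,0.0,0.525],
    [0.0,0.0,0.525],
  ],
  delta_rot=[
    [0,0,0],
    [0,0,0],
    [0,0,0],
    [0,0,0],
    [0,0,0],
  ],
)

```text
time: 4.25
tool_pos: [572.7, 199.1, 16.3]
tcp_rot: [3.139, 0.003, 2.728]
contact_force: [-1.2, 0.0, -0.2]
grip_width: 46.0
finger_force: 0.0
```

Emit:
send_rows(
  offset=[
    [0,0,0],
    [0.0,0.0,0],
    [0,0,0],
    [0,0,0],
    [0,0,0],
    [0,0,0],
  ],
  delta_rot=[
    [0,0,0],
    [0,0,0],
    [0,0,0],
    [0,0,0],
    [0,0,0],
    [0,0,0],
  ],
  grip=0,
)

```text
time: 5.0
tool_pos: [571.3, 198.7, 14.2]
tcp_rot: [3.141, -0.0, 2.728]
contact_force: [-1.8, 2.3, 3.0]
grip_width: 11.2
finger_force: 29.5
```

Run:
```python
from plan import *
y=2.7278
plan([(562.9,342.5,14,y,8,'lin')])
```

```text
{"offset": [[0.0343, 0.0669, 0.0], [0.0685, 0.1337, 0.0], [0.1028, 0.2006, 0.0], [0.137, 0.2675, 0.0], [0.1713, 0.3344, 0.0], [0.2055, 0.4012, 0.0], [0.2398, 0.4681, 0.0], [0.2741, 0.535, 0.0]], "delta_rot": [[0, 0, 0.0], [0, 0, 0.0], [0, 0, 0.0], [0, 0, 0.0], [0, 0, 0.0], [0, 0, 0.0], [0, 0, 0.0], [0, 0, 0.0]]} 
{"offset": [[0.0343, 0.0669, 0.0], [0.0685, 0.1337, 0.0], [0.1028, 0.2006, 0.0], [0.137, 0.2675, 0.0], [0.1713, 0.3343, 0.0], [0.2055, 0.4012, 0.0], [0.2398, 0.4681, 0.0], [0.274, 0.5349, 0.0]], "delta_rot": [[0, 0, 0.0], [0, 0, 0.0], [0, 0, 0.0], [0, 0, 0.0], [0, 0, 0.0], [0, 0, 0.0], [0, 0, 0.0], [0, 0, 0.0]]} 
end [562.9  342.49  14.01   2.73]
```

Emit:
send_rows(
  offset=[
    [0.0343,0.0669,0.0],
    [0.0685,0.1337,0.0],
    [0.1028,0.2006,0.0],
    [0.137,0.2675,0.0],
    [0.1713,0.3344,0.0],
    [0.2055,0.4012,0.0],
    [0.2398,0.4681,0.0],
    [0.2741,0.535,0.0],
  ],
  delta_rot=[
    [0,0,0],
    [0,0,0],
    [0,0,0],
    [0,0,0],
    [0,0,0],
    [0,0,0],
    [0,0,0],
    [0,0,0],
  ],
)

```text
time: 6.0
tool_pos: [567.8, 269.2, 14.0]
tcp_rot: [-3.139, 0.002, 2.729]
contact_force: [1.5, -6.0, 3.4]
grip_width: 11.3
finger_force: 29.2
```

Emit:
send_rows(
  offset=[
    [0.0343,0.0669,0.0],
    [0.0685,0.1337,0.0],
    [0.1028,0.2006,0.0],
    [0.137,0.2675,0.0],
    [0.1713,0.3344,0.0],
    [0.2055,0.4012,0.0],
    [0.2398,0.4681,0.0],
    [0.274,0.5349,0.0],
  ],
  delta_rot=[
    [0,0,0],
    [0,0,0],
    [0,0,0],
    [0,0,0],
    [0,0,0],
    [0,0,0],
    [0,0,0],
    [0,0,0],
  ],
)

```text
time: 7.0
tool_pos: [563.5, 341.0, 14.0]
tcp_rot: [-3.139, 0.002, 2.729]
contact_force: [-0.3, -6.1, 3.2]
grip_width: 11.3
finger_force: 29.2
```

Run:
```python
from h import *
snap('top','top1.png'); snap('side','side1.png')
for n in('top','side'): 
    for q in finder.pinpoint('dish',n)[:1]: print(n,toz(n,q['uv'],0))
locate('dish',(539,290),yaw=False)
```

```text
top [[549.38682759 275.59239312   0.        ]]
side [[5.53897175e+02 2.80931156e+02 1.13686838e-13]]
  dish top [5.40341e+02 2.85995e+02 1.33000e-01] 0.852
  dish side [5.41661e+02 2.83881e+02 1.20000e-01] 0.198
dish ['top', 'side'] [5.41161e+02 2.84682e+02 2.20000e-02] 1.064
```

Run:
```python
from plan import *
plan([(562.9,342.5,14,2.7278,2,'go',0.4),(562.9,342.5,110,2.7278,1,'go'),(366.3,279.8,130,1.33,3,'go',0.6)])
```

```text
{"offset": [[0.0, 0.0, 0.0], [0.0, 0.0, 0.0], [0.0, 0.0, 0.0]], "delta_rot": [[0, 0, 0.0], [0, 0, 0.0], [0, 0, 0.0]], "grip": 0.4} 
{"offset": [[0.0, 0.0, -0.8], [0.0, 0.0, -0.8], [0.0, 0.0, -0.8]], "delta_rot": [[0, 0, 0.0], [0, 0, 0.0], [0, 0, 0.0]]} 
{"offset": [[0.645, -0.5686, -0.0833], [0.645, -0.5686, -0.0833], [0.645, -0.5686, -0.0833], [0.645, -0.5686, -0.0833], [0.645, -0.5686, -0.0833]], "delta_rot": [[0, 0, 0.1112], [0, 0, 0.1112], [0, 0, 0.1112], [0, 0, 0.1112], [0, 0, 0.1112]], "grip": 0.6} 
{"offset": [[0.1282, -0.8502, -0.0833], [0.1282, -0.8502, -0.0833], [0.1282, -0.8502, -0.0833], [0.1282, -0.8502, -0.0833], [0.1282, -0.8502, -0.0833], [0.1282, -0.8502, -0.0833], [0.1282, -0.8502, -0.0833], [0.1282, -0.8502, -0.0833]], "delta_rot": [[0, 0, 0.1113], [0, 0, 0.1113], [0, 0, 0.1113], [0, 0, 0.1113], [0, 0, 0.1113], [0, 0, 0.1113], [0, 0, 0.1113], [0, 0, 0.1113]], "grip": 0.6} 
end [366.3  279.8  130.     1.33]
```

Emit:
send_rows(
  offset=[
    [0,0,0],
    [0,0,0],
    [0,0,0],
  ],
  delta_rot=[
    [0,0,0],
    [0,0,0],
    [0,0,0],
  ],
  grip=0.4,
)

```text
time: 7.68
tool_pos: [562.6, 342.7, 13.7]
tcp_rot: [3.141, -0.001, 2.728]
contact_force: [0.4, -0.6, 0.9]
grip_width: 34.8
finger_force: 0.0
```

Emit:
send_rows(
  offset=[
    [0,0,-0.2],
    [0,0,-0.8],
    [0,0,-0.8],
    [0,0,-0.8],
  ],
  delta_rot=[
    [0,0,0],
    [0,0,0],
    [0,0,0],
    [0,0,0],
  ],
)

```text
time: 8.18
tool_pos: [563.1, 342.8, 110.7]
tcp_rot: [3.14, 0.001, 2.728]
contact_force: [-0.7, -0.9, -0.5]
grip_width: 36.5
finger_force: 0.0
```

Emit:
send_rows(
  offset=[
    [0.645,-0.5686,-0.0833],
    [0.645,-0.5686,-0.0833],
    [0.645,-0.5686,-0.0833],
    [0.645,-0.5686,-0.0833],
    [0.645,-0.5686,-0.0833],
  ],
  delta_rot=[
    [0,0,0.1112],
    [0,0,0.1112],
    [0,0,0.1112],
    [0,0,0.1112],
    [0,0,0.1112],
  ],
  grip=0.6,
)

```text
time: 8.8
tool_pos: [463.6, 310.8, 118.4]
tcp_rot: [-3.139, -0.0, 2.03]
contact_force: [-1.0, -0.6, -0.1]
grip_width: 55.0
finger_force: 0.0
```

Emit:
send_rows(
  offset=[
    [0.1282,-0.8502,-0.0833],
    [0.1282,-0.8502,-0.0833],
    [0.1282,-0.8502,-0.0833],
    [0.1282,-0.8502,-0.0833],
    [0.1282,-0.8502,-0.0833],
    [0.1282,-0.8502,-0.0833],
    [0.1282,-0.8502,-0.0833],
    [0.1282,-0.8502,-0.0833],
  ],
  delta_rot=[
    [0,0,0.1113],
    [0,0,0.1113],
    [0,0,0.1113],
    [0,0,0.1113],
    [0,0,0.1113],
    [0,0,0.1113],
    [0,0,0.1113],
    [0,0,0.1113],
  ],
)

```text
time: 9.8
tool_pos: [366.3, 279.8, 129.8]
tcp_rot: [-3.141, 0.0, 1.331]
contact_force: [-0.7, 0.4, -0.5]
grip_width: 55.4
finger_force: 0.0
```

Run:
```python
from h import *
snap('top','top2.png'); snap('side','side2.png')
for t,xy in [('dish',(539,290)),('slab',(549,-12)),('straightedge',(366,280)),('tin',(504,-223)),('tin',(428,-341)),('tin',(614,-221))]:
    locate(t,xy,yaw=t not in('dish','mark_to'))
```

```text
dish top [5.42655e+02 2.87327e+02 1.21000e-01] 0.036
  dish side [ 5.41735e+02  2.83919e+02 -2.80000e-02] 0.069
dish ['top', 'side'] [5.42566e+02 2.87015e+02 1.19000e-01] 0.112
  slab top [547.745 -10.792   3.099] 0.024
  slab side [ 5.4969e+02 -1.3721e+01 -4.1000e-02] 0.022
slab ['top', 'side'] [ 5.49294e+02 -1.19700e+01 -3.60000e-02] 0.062
  straightedge top [366.483 283.951   1.346] 0.501
  straightedge side [366.408 277.152   1.337] 0.077
straightedge ['top', 'side'] [367.478 282.313   1.327] 0.614
  tin top [ 5.01394e+02 -2.20408e+02 -9.80000e-02] 0.059
  tin side [ 5.02421e+02 -2.19482e+02 -1.16000e-01] 0.066
tin ['top', 'side'] [ 5.02173e+02 -2.19635e+02 -1.04000e-01] 0.134
  tin top [ 427.107 -340.92    -0.733] 0.105
  tin side [ 430.04  -341.41    -0.685] 0.137
tin ['top', 'side'] [ 427.373 -342.645    2.429] 0.256
  tin top [ 609.685 -223.008    2.252] 0.062
  tin side [ 614.908 -224.067   -0.899] 0.07
tin ['top', 'side'] [ 612.061 -224.282   -0.905] 0.194
```

Run:
```python
from plan import *
plan([(366.3,279.8,30,1.335,3,'go'),(366.3,279.8,30,1.335,5,'go',0),(366.3,279.8,50,1.335,3,'go')])
```

```text
{"offset": [[0.0, 0.0, 0.8333], [0.0, 0.0, 0.8333], [0.0, 0.0, 0.8333], [0.0, 0.0, 0.8333], [0.0, 0.0, 0.8333]], "delta_rot": [[0, 0, -0.0008], [0, 0, -0.0008], [0, 0, -0.0008], [0, 0, -0.0008], [0, 0, -0.0008]]} 
{"offset": [[0.0, 0.0, 0.0], [0.0, 0.0, 0.0], [0.0, 0.0, 0.0], [0.0, 0.0, 0.0], [0.0, 0.0, 0.0], [0.0, 0.0, 0.0]], "delta_rot": [[0, 0, 0.0], [0, 0, 0.0], [0, 0, 0.0], [0, 0, 0.0], [0, 0, 0.0], [0, 0, 0.0]], "grip": 0} 
{"offset": [[0.0, 0.0, -0.1667], [0.0, 0.0, -0.1667], [0.0, 0.0, -0.1667], [0.0, 0.0, -0.1667]], "delta_rot": [[0, 0, 0.0], [0, 0, 0.0], [0, 0, 0.0], [0, 0, 0.0]]} 
end [366.3  279.8   50.     1.33]
```

Emit:
send_rows(
  offset=[
    [0,0,0.4],
    [0,0,0.6],
    [0,0,0.8333],
    [0,0,0.8333],
    [0,0,0.8333],
  ],
  delta_rot=[
    [0,0,-0.0008],
    [0,0,-0.0008],
    [0,0,-0.0008],
    [0,0,-0.0008],
    [0,0,-0.0008],
  ],
)

```text
time: 11.12
tool_pos: [366.8, 280.1, 30.7]
tcp_rot: [3.141, -0.001, 1.335]
contact_force: [0.3, 0.3, -0.2]
grip_width: 54.9
finger_force: 0.0
```

Emit:
send_rows(
  offset=[
    [0,0,0],
    [0,0,0],
    [0,0,0],
    [0,0,0],
    [0,0,0],
    [0,0,0],
  ],
  delta_rot=[
    [0,0,0],
    [0,0,0],
    [0,0,0],
    [0,0,0],
    [0,0,0],
    [0,0,0],
  ],
  grip=0,
)

```text
time: 11.88
tool_pos: [366.6, 279.8, 30.0]
tcp_rot: [3.141, -0.0, 1.335]
contact_force: [1.8, -0.8, -0.2]
grip_width: 13.4
finger_force: 30.0
```

Emit:
send_rows(
  offset=[
    [0,0,-0.1667],
    [0,0,-0.1667],
    [0,0,-0.1667],
    [0,0,-0.1667],
  ],
  delta_rot=[
    [0,0,0],
    [0,0,0],
    [0,0,0],
    [0,0,0],
  ],
)

```text
time: 12.38
tool_pos: [365.7, 279.5, 49.2]
tcp_rot: [-3.14, 0.001, 1.335]
contact_force: [0.4, -0.7, -5.5]
grip_width: 13.9
finger_force: 30.0
```

Run:
```python
from plan import *
plan([(366.3,279.8,110,1.335,0,'go'),(553.6,102,110,-0.044,3,'go'),(553.6,102,34,-0.044,3,'lin')])
```

```text
{"offset": [[0.0, 0.0, -0.5], [0.0, 0.0, -0.5]], "delta_rot": [[0, 0, 0.0], [0, 0, 0.0]]} 
{"offset": [[-0.5378, 0.932, 0.0], [-0.5378, 0.932, 0.0], [-0.5378, 0.932, 0.0], [-0.5378, 0.932, 0.0]], "delta_rot": [[0, 0, 0.1097], [0, 0, 0.1097], [0, 0, 0.1097], [0, 0, 0.1097]]} 
{"offset": [[0.1776, 1.0613, 0.0], [0.1776, 1.0613, 0.0], [0.1776, 1.0613, 0.0], [0.1776, 1.0613, 0.0], [0.1776, 1.0613, 0.0], [0.1776, 1.0613, 0.0], [0.1776, 1.0613, 0.0]], "delta_rot": [[0, 0, 0.1097], [0, 0, 0.1097], [0, 0, 0.1097], [0, 0, 0.1097], [0, 0, 0.1097], [0, 0, 0.1097], [0, 0, 0.1097]]} 
{"offset": [[0.0, 0.0, 0.2111], [0.0, 0.0, 0.4222], [0.0, 0.0, 0.6334]], "delta_rot": [[0, 0, 0.0], [0, 0, 0.0], [0, 0, 0.0]]} 
end [ 5.536e+02  1.020e+02  3.400e+01 -4.000e-02]
```

```bash
sed -i 's|nc=int(np.ceil((np.abs(B@(tgt-c)\[:3\]).max()+.5)/120))|dd=(tgt-c)[:3]; m=np.abs(B@dd).max() if abs(tgt[3]-c[3])<.05 else max(np.hypot(*dd[:2]),abs(dd[2])); nc=max(1,int(np.ceil((m+.5)/120)))|' plan.py
python3 - <<'E'
from plan import *
json.dump([366.3,279.8,50.0,1.335],open(F,'w'))
plan([(366.3,279.8,110,1.335,0,'go'),(553.6,102,110,-0.044,3,'go'),(553.6,102,34,-0.044,3,'lin')])
E
```

```text
{"offset": [[0.0, 0.0, -0.5], [0.0, 0.0, -0.5]], "delta_rot": [[0, 0, 0.0], [0, 0, 0.0]]} 
{"offset": [[-0.3587, 0.6213, 0.0], [-0.3587, 0.6213, 0.0], [-0.3587, 0.6213, 0.0]], "delta_rot": [[0, 0, 0.0732], [0, 0, 0.0732], [0, 0, 0.0732]]} 
{"offset": [[-0.0456, 0.7159, 0.0], [-0.0456, 0.7159, 0.0], [-0.0456, 0.7159, 0.0]], "delta_rot": [[0, 0, 0.0731], [0, 0, 0.0731], [0, 0, 0.0731]]} 
{"offset": [[0.2764, 0.6619, 0.0], [0.2764, 0.6619, 0.0], [0.2764, 0.6619, 0.0], [0.2764, 0.6619, 0.0], [0.2764, 0.6619, 0.0], [0.2764, 0.6619, 0.0]], "delta_rot": [[0, 0, 0.0732], [0, 0, 0.0732], [0, 0, 0.0732], [0, 0, 0.0732], [0, 0, 0.0732], [0, 0, 0.0732]]} 
{"offset": [[0.0, 0.0, 0.2111], [0.0, 0.0, 0.4222], [0.0, 0.0, 0.6333]], "delta_rot": [[0, 0, 0.0], [0, 0, 0.0], [0, 0, 0.0]]} 
end [ 5.5359e+02  1.0200e+02  3.4000e+01 -4.0000e-02]
```

Emit:
send_rows(
  offset=[
    [0,0,-0.5],
    [0,0,-0.5],
  ],
  delta_rot=[
    [0,0,0],
    [0,0,0],
  ],
)

```text
time: 12.62
tool_pos: [368.6, 281.1, 112.8]
tcp_rot: [3.136, -0.005, 1.335]
contact_force: [1.5, -0.3, -4.5]
grip_width: 13.6
finger_force: 30.0
```

Emit:
send_rows(
  offset=[
    [-0.3587,0.6213,0.0],
    [-0.3587,0.6213,0.0],
    [-0.3587,0.6213,0.0],
  ],
  delta_rot=[
    [0,0,0.0732],
    [0,0,0.0732],
    [0,0,0.0732],
  ],
)

```text
time: 13.0
tool_pos: [429.4, 218.9, 108.5]
tcp_rot: [-3.141, 0.001, 0.868]
contact_force: [-0.2, 0.8, -3.9]
grip_width: 13.7
finger_force: 30.0
```

Emit:
send_rows(
  offset=[
    [-0.0456,0.7159,0.0],
    [-0.0456,0.7159,0.0],
    [-0.0456,0.7159,0.0],
  ],
  delta_rot=[
    [0,0,0.0731],
    [0,0,0.0731],
    [0,0,0.0731],
  ],
)

```text
time: 13.38
tool_pos: [491.7, 159.6, 108.1]
tcp_rot: [-3.141, 0.002, 0.409]
contact_force: [-0.8, 0.4, -4.2]
grip_width: 13.9
finger_force: 30.0
```

Emit:
send_rows(
  offset=[
    [0.2764,0.6619,0.0],
    [0.2764,0.6619,0.0],
    [0.2764,0.6619,0.0],
    [0.2764,0.6619,0.0],
    [0.2764,0.6619,0.0],
    [0.2764,0.6619,0.0],
  ],
  delta_rot=[
    [0,0,0.0732],
    [0,0,0.0732],
    [0,0,0.0732],
    [0,0,0.0732],
    [0,0,0.0732],
    [0,0,0.0732],
  ],
)

```text
time: 14.12
tool_pos: [553.2, 102.3, 109.7]
tcp_rot: [-3.142, 0.0, -0.043]
contact_force: [-0.1, -0.7, -4.8]
grip_width: 13.8
finger_force: 30.0
```

Run:
```python
from h import *
for k in range(3):
    o=get_obs(); print(o['tool_pos'].round(1) if hasattr(o['tool_pos'],'round') else o['tool_pos'],o['tcp_rot'],o['contact_force'],o['grip_width'])
    if k<2: snap(('top','side')[k],('top3.png','side3.png')[k])
```

```text
[553.2 102.3 109.7] [-3.14155436e+00  4.74633242e-04 -4.27869129e-02] [-0.09556423 -0.65220613 -4.77634683] 13.768960915028563
[553.3 102.3 109.8] [-3.14153850e+00  1.49858128e-04 -4.30344869e-02] [-0.3124301   0.13902226 -4.12280918] 14.139834695499609
[553.4 102.2 110. ] [-3.14151987e+00 -7.31869382e-05 -4.33017667e-02] [ 0.45727584  1.03695267 -4.5133363 ] 13.807571953115922
```

View pics/side3.png

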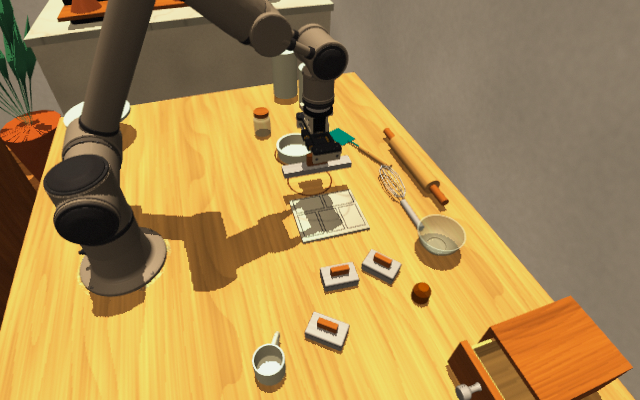

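The straightedge is held level above the old mark (side view around (318,165)), and the slab edge is clear. I'll lower it and push gently against the edge.

Emit:
send_rows(
  offset=[
    [0,0,0.2],
    [0,0,0.4],
    [0,0,0.6],
    [0,0,0.66],
    [0,0,0.66],
    [0,0,0.66],
  ],
  delta_rot=[
    [0,0,0],
    [0,0,0],
    [0,0,0],
    [0,0,0],
    [0,0,0],
    [0,0,0],
  ],
)

```text
time: 14.98
tool_pos: [554.2, 102.1, 31.5]
tcp_rot: [-3.141, -0.002, -0.044]
contact_force: [-0.8, 1.1, -3.6]
grip_width: 13.9
finger_force: 30.0
```

Emit:
send_rows(
  offset=[
    [0,0.02,0],
    [0,0.04,0],
    [0,0.06,0],
    [0,0.07,0],
    [0,0.08,0],
    [0,0.08,0],
  ],
  delta_rot=[
    [0,0,0],
    [0,0,0],
    [0,0,0],
    [0,0,0],
    [0,0,0],
    [0,0,0],
  ],
)

```text
time: 15.72
tool_pos: [553.1, 92.3, 30.8]
tcp_rot: [-3.142, -0.0, -0.044]
contact_force: [-0.3, 0.4, -4.6]
grip_width: 13.9
finger_force: 30.0
```

Emit:
send_rows(
  offset=[
    [0,0.005,0],
    [0,0.01,0],
    [0,0.015,0],
    [0,0.015,0],
  ],
  delta_rot=[
    [0,0,0],
    [0,0,0],
    [0,0,0],
    [0,0,0],
  ],
)

```text
time: 16.23
tool_pos: [553.1, 90.6, 30.8]
tcp_rot: [-3.142, -0.0, -0.044]
contact_force: [0.3, -0.1, -4.4]
grip_width: 13.7
finger_force: 30.0
```

Emit:
send_rows(
  offset=[
    [0,0.005,0],
    [0,0.01,0],
    [0,0.01,0],
    [0,0.01,0],
  ],
  delta_rot=[
    [0,0,0],
    [0,0,0],
    [0,0,0],
    [0,0,0],
  ],
)

```text
time: 16.73
tool_pos: [553.0, 89.4, 30.8]
tcp_rot: [-3.142, 0.0, -0.044]
contact_force: [-0.2, -1.0, -4.8]
grip_width: 14.1
finger_force: 30.0
```

Emit:
send_rows(
  offset=[
    [0,0.005,0],
    [0,0.01,0],
    [0,0.01,0],
    [0,0.01,0],
  ],
  delta_rot=[
    [0,0,0],
    [0,0,0],
    [0,0,0],
    [0,0,0],
  ],
)

```text
time: 17.23
tool_pos: [553.0, 88.2, 30.8]
tcp_rot: [-3.142, -0.0, -0.044]
contact_force: [0.3, -0.1, -5.0]
grip_width: 13.8
finger_force: 30.0
```

Emit:
send_rows(
  offset=[
    [0,0.005,0],
    [0,0.01,0],
    [0,0.01,0],
    [0,0.01,0],
  ],
  delta_rot=[
    [0,0,0],
    [0,0,0],
    [0,0,0],
    [0,0,0],
  ],
)

```text
time: 17.73
tool_pos: [552.9, 87.0, 30.8]
tcp_rot: [-3.142, -0.0, -0.044]
contact_force: [0.7, 0.7, -5.1]
grip_width: 13.7
finger_force: 30.0
```

Emit:
send_rows(
  offset=[
    [0,0.003,0],
    [0,0.007,0],
    [0,0.007,0],
    [0,0.007,0],
  ],
  delta_rot=[
    [0,0,0],
    [0,0,0],
    [0,0,0],
    [0,0,0],
  ],
)

```text
time: 18.23
tool_pos: [552.9, 86.2, 30.8]
tcp_rot: [-3.142, -0.0, -0.044]
contact_force: [-0.1, -0.1, -4.9]
grip_width: 14.1
finger_force: 30.0
```

Emit:
send_rows(
  offset=[
    [0,0.003,0],
    [0,0.007,0],
    [0,0.007,0],
    [0,0.007,0],
  ],
  delta_rot=[
    [0,0,0],
    [0,0,0],
    [0,0,0],
    [0,0,0],
  ],
)

```text
time: 18.73
tool_pos: [552.8, 85.7, 30.8]
tcp_rot: [-3.141, -0.0, -0.044]
contact_force: [-0.5, 5.0, -4.1]
grip_width: 13.8
finger_force: 30.0
```

Emit:
send_rows(
  offset=[
    [0,0.003,0],
    [0,0.007,0],
    [0,0.007,0],
    [0,0.007,0],
  ],
  delta_rot=[
    [0,0,0],
    [0,0,0],
    [0,0,0],
    [0,0,0],
  ],
)

```text
time: 19.23
tool_pos: [552.8, 85.7, 30.9]
tcp_rot: [-3.14, -0.0, -0.045]
contact_force: [0.4, 8.3, -4.7]
grip_width: 13.9
finger_force: 30.0
```

Run:
```python
from h import *
M_=[];snap('top','top4.png');M_.append(get_obs());snap('side','side4.png');M_.append(get_obs())
for n in('top','side'):
    g=regions('straightedge',n,np.array([553,87]),80)
    if g is not None: print(n,fit('straightedge',{n:g},[553,86,-0.044],False),fit('straightedge',{n:g},[553,86,0]))
    g=regions('slab',n,np.array([549,-12]),60)
    if g is not None: print(n,'slab',fit('slab',{n:g},[549,-12,0]))
    M_.append(get_obs())
for o in M_: print(np.round(o['contact_force'],1),np.round(o['moment'],2),np.round(o['tool_pos'],2),np.round(o['tcp_rot'],4))
```

```text
top slab (array([536.7989818 ,   4.51501908,   1.53881497]), np.float64(0.7624298827129016))
side (array([5.52055131e+02, 8.88430631e+01, 3.11905178e-02]), np.float64(0.8497983870967742)) (array([552.47828313,  90.55927938,   3.11649435]), np.float64(0.8349014336917563))
[ 0.4  8.5 -4.1] [1.57 0.16 0.13] [552.78  85.66  30.86] [-3.1399e+00 -2.0000e-04 -4.4500e-02]
[-0.2  7.9 -3.7] [1.6  0.22 0.17] [552.82  85.66  30.87] [-3.1399e+00 -3.0000e-04 -4.4500e-02]
[-0.3  7.9 -4.5] [1.6  0.17 0.21] [552.79  85.63  30.86] [-3.1399e+00 -2.0000e-04 -4.4500e-02]
[-0.6  8.4 -4. ] [1.64 0.22 0.14] [552.8   85.69  30.88] [-3.1399e+00 -2.0000e-04 -4.4400e-02]
```

Emit:
send_rows(
  offset=[
    [0,0,0.007],
    [0,-0.008,0.007],
    [0,-0.008,0.007],
    [0,-0.008,0.007],
  ],
  delta_rot=[
    [0,0,0],
    [0,0,0],
    [0,0,0],
    [0,0,0],
  ],
)

```text
time: 20.02
tool_pos: [552.9, 85.8, 30.3]
tcp_rot: [-3.141, -0.0, -0.044]
contact_force: [-1.4, 6.4, 0.1]
grip_width: 14.0
finger_force: 30.0
```

Emit:
send_rows(
  offset=[
    [0,0,0],
    [0,0,0],
    [0,0,0],
    [0,0,0],
  ],
  delta_rot=[
    [0,0,0],
    [0,0,0],
    [0,0,0],
    [0,0,0],
  ],
  grip=0.45,
)

```text
time: 20.52
tool_pos: [553.0, 85.2, 30.0]
tcp_rot: [3.142, -0.0, -0.045]
contact_force: [0.5, -0.1, 0.0]
grip_width: 41.0
finger_force: 0.0
```

Emit:
send_rows(
  offset=[
    [0,0,-0.25],
    [0,0,-0.7],
    [0,0,-0.7],
    [0,0,-0.7],
  ],
  delta_rot=[
    [0,0,0],
    [0,0,0],
    [0,0,0],
    [0,0,0],
  ],
)

```text
time: 21.02
tool_pos: [552.5, 85.4, 113.7]
tcp_rot: [3.142, 0.0, -0.044]
contact_force: [0.6, 0.5, -0.3]
grip_width: 41.1
finger_force: 0.0
```

Run:
```python
from plan import *
json.dump([552.86,85.46,113.96,-0.0437],open(F,'w'))
plan([(490,-100,200,-0.1,3,'go',0.45)])
```

```text
{"offset": [[-0.2279, 0.7835, -0.3585], [-0.2279, 0.7835, -0.3585], [-0.2279, 0.7835, -0.3585]], "delta_rot": [[0, 0, 0.0045], [0, 0, 0.0045], [0, 0, 0.0045]], "grip": 0.45} 
{"offset": [[-0.2057, 0.7895, -0.3585], [-0.2057, 0.7895, -0.3585], [-0.2057, 0.7895, -0.3585], [-0.2057, 0.7895, -0.3585], [-0.2057, 0.7895, -0.3585], [-0.2057, 0.7895, -0.3585]], "delta_rot": [[0, 0, 0.0045], [0, 0, 0.0045], [0, 0, 0.0045], [0, 0, 0.0045], [0, 0, 0.0045], [0, 0, 0.0045]], "grip": 0.45} 
end [ 4.9e+02 -1.0e+02  2.0e+02 -1.0e-01]
```

Emit:
send_rows(
  offset=[
    [-0.2279,0.7835,-0.3585],
    [-0.2279,0.7835,-0.3585],
    [-0.2279,0.7835,-0.3585],
  ],
  delta_rot=[
    [0,0,0.0045],
    [0,0,0.0045],
    [0,0,0.0045],
  ],
)

```text
time: 21.4
tool_pos: [520.8, -9.4, 156.8]
tcp_rot: [3.141, 0.0, -0.076]
contact_force: [-0.2, 0.7, -0.5]
grip_width: 41.4
finger_force: 0.0
```

Emit:
send_rows(
  offset=[
    [-0.2057,0.7895,-0.3585],
    [-0.2057,0.7895,-0.3585],
    [-0.2057,0.7895,-0.3585],
    [-0.2057,0.7895,-0.3585],
    [-0.2057,0.7895,-0.3585],
    [-0.2057,0.7895,-0.3585],
  ],
  delta_rot=[
    [0,0,0.0045],
    [0,0,0.0045],
    [0,0,0.0045],
    [0,0,0.0045],
    [0,0,0.0045],
    [0,0,0.0045],
  ],
)

```text
time: 22.15
tool_pos: [489.9, -98.9, 199.3]
tcp_rot: [-3.141, 0.001, -0.099]
contact_force: [0.1, 0.3, 0.3]
grip_width: 41.1
finger_force: 0.0
```

Run:
```python
from h import *
snap('top','top5.png'); snap('side','side5.png'); print(get_obs()['tool_pos'])
for t,xy in [('dish',(541,287)),('straightedge',(553,86)),('tin',(502,-220)),('tin',(428,-341)),('tin',(612,-223))]:
    locate(t,xy,yaw=t!='dish')
```

```text
[489.89690448 -99.32249253 199.63467149]
  dish top [5.41679e+02 2.86864e+02 9.10000e-02] 0.063
  dish side [5.35197e+02 2.84792e+02 4.40000e-02] 0.662
dish ['top', 'side'] [5.40898e+02 2.86021e+02 6.70000e-02] 0.726
  straightedge top [ 5.5022e+02  8.6282e+01 -5.6000e-02] 0.069
straightedge ['top'] [ 5.5022e+02  8.6282e+01 -5.6000e-02] 0.069
  tin top [ 492.381 -227.791    2.582] 1.248
  tin side [ 5.02525e+02 -2.18871e+02 -1.23000e-01] 0.075
tin ['top', 'side'] [ 501.047 -219.226    3.019] 1.377
  tin top [ 451.589 -300.129    1.75 ] 2.043
  tin side [ 442.461 -307.188   -0.656] 0.074
tin ['top', 'side'] [ 446.547 -302.729    1.893] 2.458
  tin side [ 613.275 -224.489    2.241] 0.093
tin ['side'] [ 613.275 -224.489    2.241] 0.093
```

View pics/top5.png

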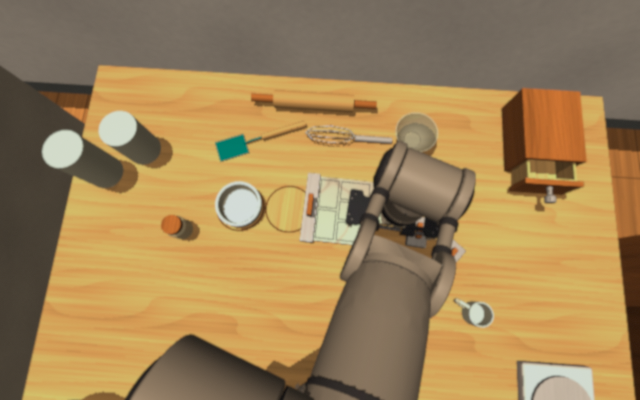

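The straightedge now lies flush at (311,205), and the dish is on its ring at (240,206). Side view shows one tin was knocked to about (442,-307). Picking the near tin next.

Run:
```python
from plan import *
plan([(502.2,-219.4,110,-0.11,1,'go'),(502.2,-219.4,31,-0.11,3,'lin'),(502.2,-219.4,31,-0.11,5,'go',0),(502.2,-219.4,110,-0.11,2,'go')])
```

```text
{"offset": [[0.2008, 0.9799, 0.75], [0.2008, 0.9799, 0.75], [0.2008, 0.9799, 0.75], [0.2008, 0.9799, 0.75]], "delta_rot": [[0, 0, 0.0016], [0, 0, 0.0016], [0, 0, 0.0016], [0, 0, 0.0016]]} 
{"offset": [[0.0, 0.0, 0.2194], [0.0, 0.0, 0.4389], [0.0, 0.0, 0.6583]], "delta_rot": [[0, 0, 0.0], [0, 0, 0.0], [0, 0, 0.0]]} 
{"offset": [[0.0, 0.0, 0.0], [0.0, 0.0, 0.0], [0.0, 0.0, 0.0], [0.0, 0.0, 0.0], [0.0, 0.0, 0.0], [0.0, 0.0, 0.0]], "delta_rot": [[0, 0, 0.0], [0, 0, 0.0], [0, 0, 0.0], [0, 0, 0.0], [0, 0, 0.0], [0, 0, 0.0]], "grip": 0} 
{"offset": [[0.0, 0.0, -0.6583], [0.0, 0.0, -0.6583], [0.0, 0.0, -0.6583], [0.0, 0.0, -0.6583]], "delta_rot": [[0, 0, 0.0], [0, 0, 0.0], [0, 0, 0.0], [0, 0, 0.0]]} 
end [ 5.022e+02 -2.194e+02  1.100e+02 -1.100e-01]
```

Emit:
send_rows(
  offset=[
    [0.2008,0.9799,0.4],
    [0.2008,0.9799,0.75],
    [0.2008,0.9799,0.75],
    [0.2008,0.9799,0.75],
    [0.2008,0.9799,0.75],
  ],
  delta_rot=[
    [0,0,0.0016],
    [0,0,0.0016],
    [0,0,0.0016],
    [0,0,0.0016],
    [0,0,0.0016],
  ],
)

```text
time: 23.38
tool_pos: [502.4, -218.9, 110.9]
tcp_rot: [3.142, -0.001, -0.111]
contact_force: [-0.4, 0.2, 0.3]
grip_width: 41.1
finger_force: 0.0
```

Emit:
send_rows(
  offset=[
    [0,0,0.2194],
    [0,0,0.4389],
    [0,0,0.6],
    [0,0,0.6583],
    [0,0,0.6583],
    [0,0,0.6583],
  ],
  delta_rot=[
    [0,0,0],
    [0,0,0],
    [0,0,0],
    [0,0,0],
    [0,0,0],
    [0,0,0],
  ],
)

```text
time: 24.12
tool_pos: [502.7, -219.5, 32.2]
tcp_rot: [3.141, -0.002, -0.111]
contact_force: [0.2, 0.4, -0.7]
grip_width: 41.5
finger_force: 0.0
```

Emit:
send_rows(
  offset=[
    [0,0,0],
    [0,0,0],
    [0,0,0],
    [0,0,0],
    [0,0,0],
    [0,0,0],
  ],
  delta_rot=[
    [0,0,0],
    [0,0,0],
    [0,0,0],
    [0,0,0],
    [0,0,0],
    [0,0,0],
  ],
  grip=0,
)

```text
time: 24.88
tool_pos: [502.0, -219.5, 31.1]
tcp_rot: [3.141, -0.0, -0.111]
contact_force: [-0.2, -1.5, 1.9]
grip_width: 14.2
finger_force: 29.9
```

Emit:
send_rows(
  offset=[
    [0,0,-0.3],
    [0,0,-0.6583],
    [0,0,-0.6583],
    [0,0,-0.6583],
    [0,0,-0.6583],
  ],
  delta_rot=[
    [0,0,0],
    [0,0,0],
    [0,0,0],
    [0,0,0],
    [0,0,0],
  ],
)

```text
time: 25.5
tool_pos: [501.1, -218.8, 108.4]
tcp_rot: [-3.14, 0.003, -0.111]
contact_force: [0.7, -1.0, -1.3]
grip_width: 13.9
finger_force: 29.9
```

Run:
```python
from h import *
from plan import *
snap('side','side6.png')
locate('tin',(442,-307),cams=('side',))
print(get_obs()['finger_force'])
plan([(506.1,38.8,110,-0.044,2,'go'),(506.1,38.8,42.5,-0.044,4,'lin')])
```

```text
tin side [ 442.737 -307.288   -0.68 ] 0.093
tin ['side'] [ 442.737 -307.288   -0.68 ] 0.093
29.948277175426483
{"offset": [[-0.0682, -0.7141, 0.0], [-0.0682, -0.7141, 0.0]], "delta_rot": [[0, 0, -0.0035], [0, 0, -0.0035]]} 
{"offset": [[-0.0525, -0.7154, 0.0], [-0.0525, -0.7154, 0.0]], "delta_rot": [[0, 0, -0.0035], [0, 0, -0.0035]]} 
{"offset": [[-0.0367, -0.7163, 0.0], [-0.0367, -0.7163, 0.0], [-0.0367, -0.7163, 0.0], [-0.0367, -0.7163, 0.0]], "delta_rot": [[0, 0, -0.0036], [0, 0, -0.0036], [0, 0, -0.0036], [0, 0, -0.0036]]} 
{"offset": [[0.0, 0.0, 0.1406], [0.0, 0.0, 0.2812], [0.0, 0.0, 0.4219], [0.0, 0.0, 0.5625]], "delta_rot": [[0, 0, 0.0], [0, 0, 0.0], [0, 0, 0.0], [0, 0, 0.0]]} 
end [ 5.061e+02  3.880e+01  4.250e+01 -4.000e-02]
```

View pics/side6.png

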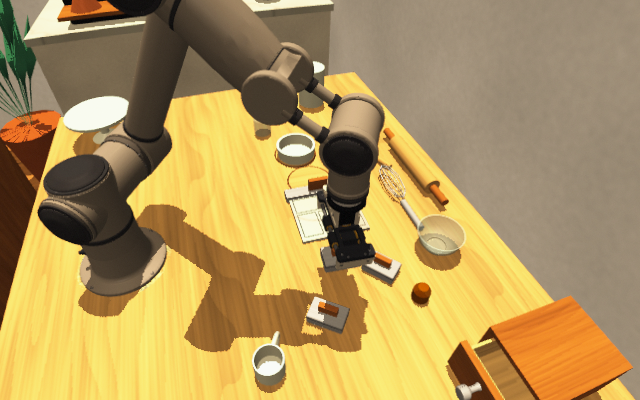

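Tin lifted level in the grip (side view about (347,257)). Carrying it to outline 0.

Emit:
send_rows(
  offset=[
    [-0.0682,-0.7141,0.0],
    [-0.0682,-0.7141,0.0],
  ],
  delta_rot=[
    [0,0,-0.0035],
    [0,0,-0.0035],
  ],
)

```text
time: 25.85
tool_pos: [502.4, -130.9, 109.1]
tcp_rot: [-3.14, 0.002, -0.088]
contact_force: [0.8, 0.3, -1.3]
grip_width: 13.3
finger_force: 29.9
```

Emit:
send_rows(
  offset=[
    [-0.0525,-0.7154,0.0],
    [-0.0525,-0.7154,0.0],
  ],
  delta_rot=[
    [0,0,-0.0035],
    [0,0,-0.0035],
  ],
)

```text
time: 26.1
tool_pos: [503.9, -44.5, 109.3]
tcp_rot: [-3.141, 0.002, -0.065]
contact_force: [0.8, -1.2, -2.6]
grip_width: 13.9
finger_force: 29.9
```

Emit:
send_rows(
  offset=[
    [-0.0367,-0.7163,0.0],
    [-0.0367,-0.7163,0.0],
    [-0.0367,-0.7163,0.0],
    [-0.0367,-0.7163,0.0],
    [-0.0367,-0.7163,0.0],
  ],
  delta_rot=[
    [0,0,-0.0036],
    [0,0,-0.0036],
    [0,0,-0.0036],
    [0,0,-0.0036],
    [0,0,-0.0036],
  ],
)

```text
time: 26.72
tool_pos: [506.1, 37.7, 109.8]
tcp_rot: [3.141, 0.0, -0.046]
contact_force: [0.4, -0.6, -0.7]
grip_width: 13.9
finger_force: 29.9
```

Run:
```python
from h import *
o=get_obs();print(o['tool_pos'],o['tcp_rot'],o['finger_force'])
snap('side','side7.png');snap('top')
for t,xy in [('tin',(442,-307)),('tin',(612,-223))]: locate(t,xy)
p,_=None,None
g=regions('tin','side',np.array([520,90]),60)
print(get_obs()['tool_pos'])
im=cv2.imread('pics/side7.png')[110:260,220:420]; cv2.imwrite('pics/side7c.png',cv2.resize(im,None,fx=3.8,fy=3.8,interpolation=cv2.INTER_CUBIC))
```

```text
[506.0752541   37.68298792 109.79801352] [ 3.14148630e+00  2.68184837e-04 -4.58654375e-02] 29.948185980319977
  tin top [ 440.742 -307.017    2.46 ] 0.05
  tin side [ 442.643 -308.397   -0.697] 0.051
tin ['top', 'side'] [ 441.961 -307.717    2.461] 0.119
  tin top [ 609.678 -224.868    2.261] 0.058
  tin side [ 613.384 -224.321    2.242] 0.107
tin ['top', 'side'] [ 610.942 -225.504    2.267] 0.183
[506.06100521  38.50305147 110.0092879 ]
```

View pics/side7c.png

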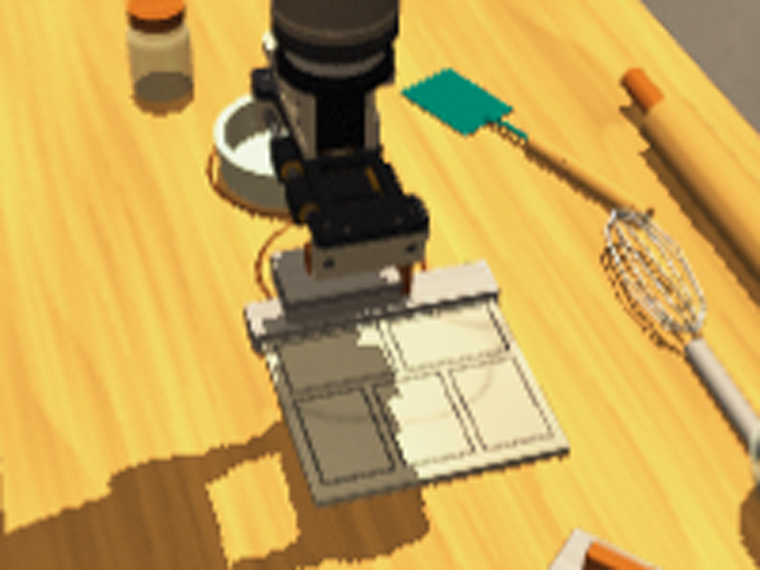

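The tin is over outline 0, with all five outlines visible and the straightedge flush. Lowering and releasing.

Emit:
send_rows(
  offset=[
    [0,0,0.2],
    [0,0,0.4],
    [0,0,0.52],
    [0,0,0.572],
    [0,0,0.572],
    [0,0,0.572],
    [0,0,0.572],
  ],
  delta_rot=[
    [0,0,0],
    [0,0,0],
    [0,0,0],
    [0,0,0],
    [0,0,0],
    [0,0,0],
    [0,0,0],
  ],
)

```text
time: 27.95
tool_pos: [506.3, 38.8, 41.7]
tcp_rot: [-3.142, -0.001, -0.044]
contact_force: [-0.5, -0.3, -2.4]
grip_width: 13.7
finger_force: 30.0
```

Emit:
send_rows(
  offset=[
    [0,0,0],
    [0,0,0],
    [0,0,0],
    [0,0,0],
  ],
  delta_rot=[
    [0,0,0],
    [0,0,0],
    [0,0,0],
    [0,0,0],
  ],
  grip=0.4,
)

```text
time: 28.45
tool_pos: [506.1, 38.8, 41.4]
tcp_rot: [-3.142, -0.0, -0.044]
contact_force: [-0.2, -0.3, -0.0]
grip_width: 36.7
finger_force: 0.0
```

Emit:
send_rows(
  offset=[
    [0,0,-0.25],
    [0,0,-0.6],
    [0,0,-0.6],
    [0,0,-0.6],
  ],
  delta_rot=[
    [0,0,0],
    [0,0,0],
    [0,0,0],
    [0,0,0],
  ],
)

```text
time: 28.95
tool_pos: [505.6, 38.8, 112.9]
tcp_rot: [-3.141, 0.001, -0.044]
contact_force: [-0.2, 0.4, 0.2]
grip_width: 37.1
finger_force: 0.0
```

Run:
```python
from plan import *
json.dump([506.1,38.8,113.4,-0.0437],open(F,'w'))
plan([(530,-110,125,-0.5,0,'go',0.45),(612,-224.3,110,-0.888,2,'go'),(612,-224.3,31,-0.888,4,'lin')])
```

```text
{"offset": [[0.1266, 0.6151, -0.0483], [0.1266, 0.6151, -0.0483]], "delta_rot": [[0, 0, 0.0363], [0, 0, 0.0363]], "grip": 0.45} 
{"offset": [[0.2623, 0.5705, -0.0484], [0.2623, 0.5705, -0.0484]], "delta_rot": [[0, 0, 0.0363], [0, 0, 0.0363]], "grip": 0.45} 
{"offset": [[0.5281, 0.2542, 0.0625], [0.5281, 0.2542, 0.0625]], "delta_rot": [[0, 0, 0.0309], [0, 0, 0.0309]]} 
{"offset": [[0.5673, 0.1475, 0.0625], [0.5673, 0.1475, 0.0625], [0.5673, 0.1475, 0.0625], [0.5673, 0.1475, 0.0625]], "delta_rot": [[0, 0, 0.0309], [0, 0, 0.0309], [0, 0, 0.0309], [0, 0, 0.0309]]} 
{"offset": [[0.0, 0.0, 0.1646], [0.0, 0.0, 0.3292], [0.0, 0.0, 0.4938], [0.0, 0.0, 0.6584]], "delta_rot": [[0, 0, 0.0], [0, 0, 0.0], [0, 0, 0.0], [0, 0, 0.0]]} 
end [ 612.   -224.3    31.     -0.89]
```

Emit:
send_rows(
  offset=[
    [0.1266,0.6151,-0.0483],
    [0.1266,0.6151,-0.0483],
  ],
  delta_rot=[
    [0,0,0.0363],
    [0,0,0.0363],
  ],
  grip=0.45,
)

```text
time: 29.2
tool_pos: [517.8, -38.0, 118.0]
tcp_rot: [3.141, 0.001, -0.277]
contact_force: [0.0, 0.8, 0.4]
grip_width: 41.2
finger_force: 0.0
```

Emit:
send_rows(
  offset=[
    [0.2623,0.5705,-0.0484],
    [0.2623,0.5705,-0.0484],
  ],
  delta_rot=[
    [0,0,0.0363],
    [0,0,0.0363],
  ],
)

```text
time: 29.45
tool_pos: [529.8, -112.6, 123.9]
tcp_rot: [3.141, 0.001, -0.505]
contact_force: [-0.2, 1.0, 0.7]
grip_width: 41.1
finger_force: 0.0
```

Emit:
send_rows(
  offset=[
    [0.5281,0.2542,0.0625],
    [0.5281,0.2542,0.0625],
  ],
  delta_rot=[
    [0,0,0.0309],
    [0,0,0.0309],
  ],
)

```text
time: 29.7
tool_pos: [571.4, -169.0, 115.6]
tcp_rot: [3.141, 0.001, -0.697]
contact_force: [-0.7, 1.0, -0.5]
grip_width: 41.4
finger_force: 0.0
```

Emit:
send_rows(
  offset=[
    [0.5673,0.1475,0.0625],
    [0.5673,0.1475,0.0625],
    [0.5673,0.1475,0.0625],
    [0.5673,0.1475,0.0625],
    [0.5673,0.1475,0.0625],
  ],
  delta_rot=[
    [0,0,0.0309],
    [0,0,0.0309],
    [0,0,0.0309],
    [0,0,0.0309],
    [0,0,0.0309],
  ],
)

```text
time: 30.32
tool_pos: [611.5, -223.2, 110.4]
tcp_rot: [-3.141, 0.0, -0.887]
contact_force: [0.5, -0.2, 0.4]
grip_width: 41.9
finger_force: 0.0
```

Run:
```python
from h import *
snap('side','side8.png');snap('top','top8.png')
for t,xy in [('tin',(612,-223)),('tin',(442,-307)),('tin',(506,39)),('straightedge',(552,86)),('slab',(549,-12)),('dish',(541,287))]: locate(t,xy,yaw=t!='dish')
print(get_obs()['tool_pos'],get_obs()['tcp_rot'])
```

```text
tin top [ 604.308 -229.082    1.947] 2.888
  tin side [ 614.743 -224.041    2.243] 0.067
tin ['top', 'side'] [ 612.366 -224.431    2.279] 3.019
  tin side [ 443.168 -306.726    2.47 ] 0.085
tin ['side'] [ 443.168 -306.726    2.47 ] 0.085
  tin side [509.12   46.674   3.124] 0.056
tin ['side'] [509.12   46.674   3.124] 0.056
  straightedge side [ 5.52111e+02  8.94160e+01 -2.40000e-02] 0.51
straightedge ['side'] [ 5.52111e+02  8.94160e+01 -2.40000e-02] 0.51
  slab side [ 5.49128e+02 -1.37640e+01 -4.30000e-02] 0.231
slab ['side'] [ 5.49128e+02 -1.37640e+01 -4.30000e-02] 0.231
  dish top [5.41539e+02 2.87564e+02 1.07000e-01] 0.08
  dish side [5.42505e+02 2.86824e+02 1.37000e-01] 0.057
dish ['top', 'side'] [ 5.42466e+02  2.86782e+02 -4.80000e-02] 0.139
[ 611.75983846 -224.41856211  109.89249676] [-3.14150971e+00  8.71365439e-05 -8.88880785e-01]
```

Emit:
send_rows(
  offset=[
    [0,0,0.2194],
    [0,0,0.4389],
    [0,0,0.6],
    [0,0,0.6584],
    [0,0,0.6584],
    [0,0,0.6584],
  ],
  delta_rot=[
    [0,0,0],
    [0,0,0],
    [0,0,0],
    [0,0,0],
    [0,0,0],
    [0,0,0],
  ],
)

```text
time: 31.78
tool_pos: [612.4, -224.7, 32.0]
tcp_rot: [-3.141, -0.002, -0.889]
contact_force: [-0.5, -0.6, -1.2]
grip_width: 41.3
finger_force: 0.0
```

Emit:
send_rows(
  offset=[
    [0,0,0],
    [0,0,0],
    [0,0,0],
    [0,0,0],
    [0,0,0],
    [0,0,0],
  ],
  delta_rot=[
    [0,0,0],
    [0,0,0],
    [0,0,0],
    [0,0,0],
    [0,0,0],
    [0,0,0],
  ],
  grip=0,
)

```text
time: 32.52
tool_pos: [611.9, -224.3, 31.1]
tcp_rot: [-3.141, -0.0, -0.889]
contact_force: [0.4, 1.7, 1.0]
grip_width: 13.5
finger_force: 30.0
```

Emit:
send_rows(
  offset=[
    [0,0,-0.3],
    [0,0,-0.6584],
    [0,0,-0.6584],
    [0,0,-0.6584],
    [0,0,-0.6584],
  ],
  delta_rot=[
    [0,0,0],
    [0,0,0],
    [0,0,0],
    [0,0,0],
    [0,0,0],
  ],
)

```text
time: 33.15
tool_pos: [610.8, -223.9, 108.0]
tcp_rot: [3.14, 0.003, -0.889]
contact_force: [-0.2, 0.1, -2.0]
grip_width: 14.1
finger_force: 30.0
```

Run:
```python
from plan import *
json.dump([612,-224.3,110,-0.888],open(F,'w'))
plan([(596.0,34.8,110,-0.044,2,'go')])
```

```text
{"offset": [[-0.5864, -0.4196, 0.0], [-0.5864, -0.4196, 0.0]], "delta_rot": [[0, 0, -0.0448], [0, 0, -0.0448]]} 
{"offset": [[-0.4468, -0.5661, 0.0], [-0.4468, -0.5661, 0.0]], "delta_rot": [[0, 0, -0.0448], [0, 0, -0.0448]]} 
{"offset": [[-0.2719, -0.6678, 0.0], [-0.2719, -0.6678, 0.0], [-0.2719, -0.6678, 0.0], [-0.2719, -0.6678, 0.0]], "delta_rot": [[0, 0, -0.0447], [0, 0, -0.0447], [0, 0, -0.0447], [0, 0, -0.0447]]} 
end [ 5.96e+02  3.48e+01  1.10e+02 -4.00e-02]
```

Emit:
send_rows(
  offset=[
    [-0.5864,-0.4196,0.0],
    [-0.5864,-0.4196,0.0],
  ],
  delta_rot=[
    [0,0,-0.0448],
    [0,0,-0.0448],
  ],
)

```text
time: 33.4
tool_pos: [605.3, -135.1, 108.3]
tcp_rot: [3.141, 0.004, -0.602]
contact_force: [-0.1, -1.0, -1.8]
grip_width: 13.8
finger_force: 30.0
```

Emit:
send_rows(
  offset=[
    [-0.4468,-0.5661,0.0],
    [-0.4468,-0.5661,0.0],
  ],
  delta_rot=[
    [0,0,-0.0448],
    [0,0,-0.0448],
  ],
)

```text
time: 33.65
tool_pos: [600.0, -48.4, 108.6]
tcp_rot: [-3.141, 0.003, -0.319]
contact_force: [-1.1, -0.7, -1.9]
grip_width: 13.6
finger_force: 30.0
```

Emit:
send_rows(
  offset=[
    [-0.2719,-0.6678,0.0],
    [-0.2719,-0.6678,0.0],
    [-0.2719,-0.6678,0.0],
    [-0.2719,-0.6678,0.0],
    [-0.2719,-0.6678,0.0],
    [-0.2719,-0.6678,0.0],
  ],
  delta_rot=[
    [0,0,-0.0447],
    [0,0,-0.0447],
    [0,0,-0.0447],
    [0,0,-0.0447],
    [0,0,-0.0447],
    [0,0,-0.0447],
  ],
)

```text
time: 34.4
tool_pos: [596.0, 33.7, 109.8]
tcp_rot: [3.142, 0.0, -0.047]
contact_force: [0.1, -0.6, -1.1]
grip_width: 13.6
finger_force: 30.0
```

Run:
```python
from h import *
snap('side','side9.png')
M['tinS']=[p+[0,0,10] for p in M['tin']]; M['tinH']=[p+[0,0,79] for p in M['tin']]
reg={}
for q in finder.silhouettes('tin0','side'):
    g=q['region']; v,u=np.nonzero(g); c=toz('side',[u.mean(),v.mean()],20)[0,:2]
    print(round(q['confidence'],2),c.round(),g.sum())
    if c[1]>0: print([ (k,np.round(fit(k,{'side':g},[c[0],c[1],0])[0],3)) for k in('tinS','tinH')])
print(get_obs()['tool_pos'],get_obs()['tcp_rot'],get_obs()['finger_force'])
im=cv2.imread('pics/side9.png')[110:260,220:420]; cv2.imwrite('pics/side9c.png',cv2.resize(im,None,fx=3.8,fy=3.8,interpolation=cv2.INTER_CUBIC))
```

```text
0.77 [ 441. -311.] 1087
0.62 [620. 101.] 456
[('tinS', array([623.372, 103.043,   3.131])), ('tinH', array([5.94792e+02, 3.33060e+01, 3.30000e-02]))]
[596.01752907  34.10897342 109.91205949] [-3.14151544e+00  2.01127719e-05 -4.61944598e-02] 29.994554221630096
```

View pics/side9c.png

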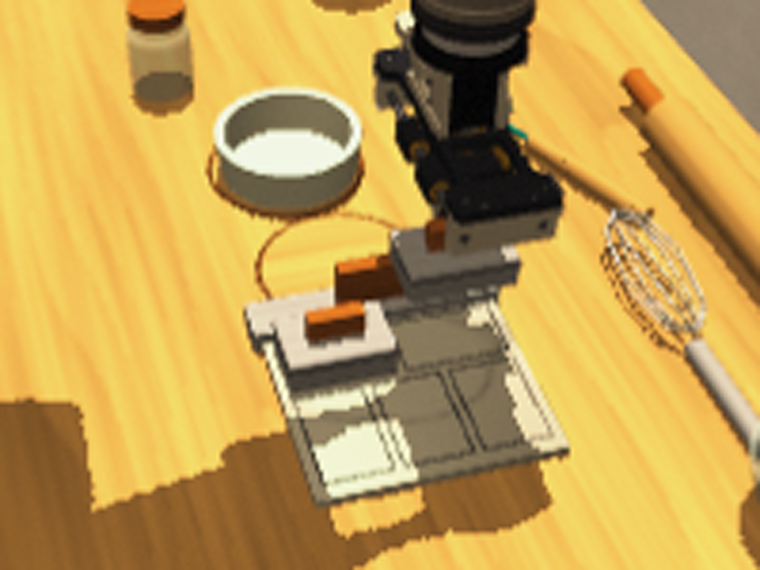

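Tin A sits in outline 0 beside the straightedge, and the second tin hovers over outline 1. Lowering.

Emit:
send_rows(
  offset=[
    [0,0,0.2],
    [0,0,0.4],
    [0,0,0.52],
    [0,0,0.572],
    [0,0,0.572],
    [0,0,0.572],
    [0,0,0.572],
  ],
  delta_rot=[
    [0,0,0],
    [0,0,0],
    [0,0,0],
    [0,0,0],
    [0,0,0],
    [0,0,0],
    [0,0,0],
  ],
)

```text
time: 35.38
tool_pos: [596.3, 34.7, 41.7]
tcp_rot: [-3.142, -0.001, -0.045]
contact_force: [-0.6, -0.6, -0.5]
grip_width: 13.9
finger_force: 30.0
```

Emit:
send_rows(
  offset=[
    [0,0,0],
    [0,0,0],
    [0,0,0],
    [0,0,0],
  ],
  delta_rot=[
    [0,0,0],
    [0,0,0],
    [0,0,0],
    [0,0,0],
  ],
  grip=0.4,
)

```text
time: 35.88
tool_pos: [596.0, 34.8, 41.4]
tcp_rot: [-3.141, -0.0, -0.045]
contact_force: [-0.3, -0.1, 0.4]
grip_width: 36.5
finger_force: 0.0
```

Emit:
send_rows(
  offset=[
    [0,0,-0.25],
    [0,0,-0.6],
    [0,0,-0.6],
    [0,0,-0.6],
  ],
  delta_rot=[
    [0,0,0],
    [0,0,0],
    [0,0,0],
    [0,0,0],
  ],
)

```text
time: 36.38
tool_pos: [595.6, 34.8, 112.9]
tcp_rot: [-3.141, 0.001, -0.045]
contact_force: [0.0, 0.4, 0.3]
grip_width: 36.9
finger_force: 0.0
```

Run:
```python
from h import *
from plan import *
snap('side'); 
locate('tin',(442,-307),cams=('side',))
json.dump([596.0,34.8,113.4,-0.0437],open(F,'w'))
plan([(442,-307.2,115,2.457-np.pi,2,'go',0.45)],save=False)
```

```text
tin side [ 442.059 -306.706    2.48 ] 0.09
tin ['side'] [ 442.059 -306.706    2.48 ] 0.09
{"offset": [[-0.2894, 0.7258, -0.0033], [-0.2894, 0.7258, -0.0033]], "delta_rot": [[0, 0, 0.0255], [0, 0, 0.0255]], "grip": 0.45} 
{"offset": [[-0.1699, 0.7627, -0.0034], [-0.1699, 0.7627, -0.0034]], "delta_rot": [[0, 0, 0.0255], [0, 0, 0.0255]], "grip": 0.45} 
{"offset": [[-0.046, 0.7801, -0.0033], [-0.046, 0.7801, -0.0033]], "delta_rot": [[0, 0, 0.0255], [0, 0, 0.0255]], "grip": 0.45} 
{"offset": [[0.079, 0.7774, -0.0033], [0.079, 0.7774, -0.0033], [0.079, 0.7774, -0.0033], [0.079, 0.7774, -0.0033]], "delta_rot": [[0, 0, 0.0255], [0, 0, 0.0255], [0, 0, 0.0255], [0, 0, 0.0255]], "grip": 0.45} 
end [ 442.   -307.2   115.     -0.68]
```

Emit:
send_rows(
  offset=[
    [-0.2894,0.7258,-0.0033],
    [-0.2894,0.7258,-0.0033],
  ],
  delta_rot=[
    [0,0,0.0255],
    [0,0,0.0255],
  ],
  grip=0.45,
)

```text
time: 36.72
tool_pos: [555.7, -52.2, 112.3]
tcp_rot: [3.141, 0.003, -0.207]
contact_force: [0.4, 0.0, 0.8]
grip_width: 41.2
finger_force: 0.0
```

Emit:
send_rows(
  offset=[
    [-0.1699,0.7627,-0.0034],
    [-0.1699,0.7627,-0.0034],
  ],
  delta_rot=[
    [0,0,0.0255],
    [0,0,0.0255],
  ],
)

```text
time: 36.98
tool_pos: [517.0, -138.1, 113.0]
tcp_rot: [3.141, 0.002, -0.369]
contact_force: [1.0, 0.4, -0.1]
grip_width: 41.5
finger_force: 0.0
```

Emit:
send_rows(
  offset=[
    [-0.046,0.7801,-0.0033],
    [-0.046,0.7801,-0.0033],
  ],
  delta_rot=[
    [0,0,0.0255],
    [0,0,0.0255],
  ],
)

```text
time: 37.22
tool_pos: [478.4, -223.6, 113.4]
tcp_rot: [3.141, 0.002, -0.529]
contact_force: [1.2, 0.1, -0.0]
grip_width: 41.0
finger_force: 0.0
```

Emit:
send_rows(
  offset=[
    [0.079,0.7774,-0.0033],
    [0.079,0.7774,-0.0033],
    [0.079,0.7774,-0.0033],
    [0.079,0.7774,-0.0033],
    [0.079,0.7774,-0.0033],
  ],
  delta_rot=[
    [0,0,0.0255],
    [0,0,0.0255],
    [0,0,0.0255],
    [0,0,0.0255],
    [0,0,0.0255],
  ],
)

```text
time: 37.85
tool_pos: [441.9, -305.8, 114.5]
tcp_rot: [-3.141, 0.001, -0.684]
contact_force: [0.2, 0.1, 0.2]
grip_width: 41.2
finger_force: 0.0
```

Run:
```python
from h import *
from plan import *
snap('side'); snap('top','top10.png')
M['tinS']=[p+[0,0,10] for p in M['tin']]
for n in('side','top'):
  for q in finder.silhouettes('tin0',n):
    g=q['region']; v,u=np.nonzero(g); c=toz(n,[u.mean(),v.mean()],20)[0,:2]; k='tinS' if c[1]>-100 else 'tin'
    p,e=fit(k,{n:g},[c[0],c[1],0]); print(n,k,round(q['confidence'],2),p.round(3),round(e,3))
g=regions('straightedge','top',np.array([552,86])); 
if g is not None: print('SE',fit('straightedge',{'top':g},[552,86,0]))
g=regions('slab','top',np.array([549,-12])); 
print(get_obs()['tool_pos'],get_obs()['tcp_rot'])
```

```text
side tinS 0.66 [567.737 -29.612   2.783] 1.0
side tin 0.66 [ 443.412 -307.863    2.478] 0.551
side tinS 0.38 [461.011 -50.631   1.241] 0.684
top tinS 0.84 [ 5.94903e+02  3.53560e+01 -5.40000e-02] 0.051
top tin 0.77 [ 434.296 -301.46     2.414] 0.5
top tinS 0.59 [ 5.05204e+02  3.94680e+01 -2.20000e-02] 0.088
SE (array([552.42749474,  86.81605697,   3.10280882]), np.float64(0.07369730679156909))
[ 441.82394293 -306.67644463  114.93385537] [-3.14145893e+00 -1.22390710e-04 -6.85114485e-01]
```

Both tins read within about 1 mm of their outlines. Picking up the third.

Emit:
send_rows(
  offset=[
    [0,0,0.2],
    [0,0,0.45],
    [0,0,0.64],
    [0,0,0.7],
    [0,0,0.7],
    [0,0,0.7],
  ],
  delta_rot=[
    [0,0,0],
    [0,0,0],
    [0,0,0],
    [0,0,0],
    [0,0,0],
    [0,0,0],
  ],
)

```text
time: 38.9
tool_pos: [442.1, -307.5, 31.9]
tcp_rot: [3.142, -0.002, -0.686]
contact_force: [-0.2, 0.3, -0.3]
grip_width: 41.3
finger_force: 0.0
```

Emit:
send_rows(
  offset=[
    [0,0,0],
    [0,0,0],
    [0,0,0],
    [0,0,0],
    [0,0,0],
    [0,0,0],
  ],
  delta_rot=[
    [0,0,0],
    [0,0,0],
    [0,0,0],
    [0,0,0],
    [0,0,0],
    [0,0,0],
  ],
  grip=0,
)

```text
time: 39.65
tool_pos: [441.7, -307.1, 31.0]
tcp_rot: [-3.141, -0.0, -0.686]
contact_force: [-0.2, 0.3, 2.6]
grip_width: 13.6
finger_force: 30.0
```

Emit:
send_rows(
  offset=[
    [0,0,-0.3],
    [0,0,-0.66],
    [0,0,-0.66],
    [0,0,-0.66],
    [0,0,-0.66],
  ],
  delta_rot=[
    [0,0,0],
    [0,0,0],
    [0,0,0],
    [0,0,0],
    [0,0,0],
  ],
)

```text
time: 40.28
tool_pos: [440.8, -306.4, 108.6]
tcp_rot: [-3.141, 0.003, -0.686]
contact_force: [-0.6, 0.3, -1.5]
grip_width: 13.3
finger_force: 30.0
```

Run:
```python
from plan import *
json.dump([442,-307.2,110.2,2.457-np.pi],open(F,'w'))
plan([(487.8,-35.5,110,1.527,3,'go')])
```

```text
{"offset": [[-0.3787, -0.6651, 0.0006], [-0.3787, -0.6651, 0.0006], [-0.3787, -0.6651, 0.0006], [-0.3787, -0.6651, 0.0006], [-0.3787, -0.6651, 0.0006]], "delta_rot": [[0, 0, -0.1173], [0, 0, -0.1173], [0, 0, -0.1173], [0, 0, -0.1173], [0, 0, -0.1173]]} 
{"offset": [[0.1666, -0.747, 0.0005], [0.1666, -0.747, 0.0005], [0.1666, -0.747, 0.0005], [0.1666, -0.747, 0.0005], [0.1666, -0.747, 0.0005]], "delta_rot": [[0, 0, -0.1174], [0, 0, -0.1174], [0, 0, -0.1174], [0, 0, -0.1174], [0, 0, -0.1174]]} 
{"offset": [[0.6257, -0.4408, 0.0006], [0.6257, -0.4408, 0.0006], [0.6257, -0.4408, 0.0006], [0.6257, -0.4408, 0.0006], [0.6257, -0.4408, 0.0006], [0.6257, -0.4408, 0.0006], [0.6257, -0.4408, 0.0006], [0.6257, -0.4408, 0.0006]], "delta_rot": [[0, 0, -0.1173], [0, 0, -0.1173], [0, 0, -0.1173], [0, 0, -0.1173], [0, 0, -0.1173], [0, 0, -0.1173], [0, 0, -0.1173], [0, 0, -0.1173]]} 
end [487.8  -35.5  110.     1.53]
```

Emit:
send_rows(
  offset=[
    [-0.3787,-0.6651,0.0006],
    [-0.3787,-0.6651,0.0006],
    [-0.3787,-0.6651,0.0006],
    [-0.3787,-0.6651,0.0006],
    [-0.3787,-0.6651,0.0006],
  ],
  delta_rot=[
    [0,0,-0.1173],
    [0,0,-0.1173],
    [0,0,-0.1173],
    [0,0,-0.1173],
    [0,0,-0.1173],
  ],
)

```text
time: 40.9
tool_pos: [456.5, -216.1, 109.0]
tcp_rot: [-3.14, 0.002, 0.05]
contact_force: [-0.2, 0.6, -1.4]
grip_width: 14.0
finger_force: 30.0
```

Emit:
send_rows(
  offset=[
    [0.1666,-0.747,0.0005],
    [0.1666,-0.747,0.0005],
    [0.1666,-0.747,0.0005],
    [0.1666,-0.747,0.0005],
    [0.1666,-0.747,0.0005],
  ],
  delta_rot=[
    [0,0,-0.1174],
    [0,0,-0.1174],
    [0,0,-0.1174],
    [0,0,-0.1174],
    [0,0,-0.1174],
  ],
)

```text
time: 41.52
tool_pos: [472.0, -125.9, 109.4]
tcp_rot: [-3.141, 0.0, 0.784]
contact_force: [-0.1, -0.1, -1.7]
grip_width: 13.5
finger_force: 30.0
```

Emit:
send_rows(
  offset=[
    [0.6257,-0.4408,0.0006],
    [0.6257,-0.4408,0.0006],
    [0.6257,-0.4408,0.0006],
    [0.6257,-0.4408,0.0006],
    [0.6257,-0.4408,0.0006],
    [0.6257,-0.4408,0.0006],
    [0.6257,-0.4408,0.0006],
    [0.6257,-0.4408,0.0006],
  ],
  delta_rot=[
    [0,0,-0.1173],
    [0,0,-0.1173],
    [0,0,-0.1173],
    [0,0,-0.1173],
    [0,0,-0.1173],
    [0,0,-0.1173],
    [0,0,-0.1173],
    [0,0,-0.1173],
  ],
)

```text
time: 42.52
tool_pos: [487.7, -35.5, 109.9]
tcp_rot: [3.142, -0.0, 1.524]
contact_force: [0.5, -0.1, -1.6]
grip_width: 13.7
finger_force: 30.0
```

Run:
```python
from h import *
snap('side','side11.png'); o=get_obs(); print(o['tool_pos'],o['tcp_rot'],o['finger_force'],o['grip_width'])
im=cv2.imread('pics/side11.png')[110:260,220:420]; cv2.imwrite('pics/side11c.png',cv2.resize(im,None,fx=3.8,fy=3.8,interpolation=cv2.INTER_CUBIC))
```

```text
[487.69139039 -35.49523855 109.8988688 ] [ 3.14154068e+00 -1.03443823e-04  1.52442075e+00] 29.999491274356842 13.645902868584995
```

View pics/side11c.png

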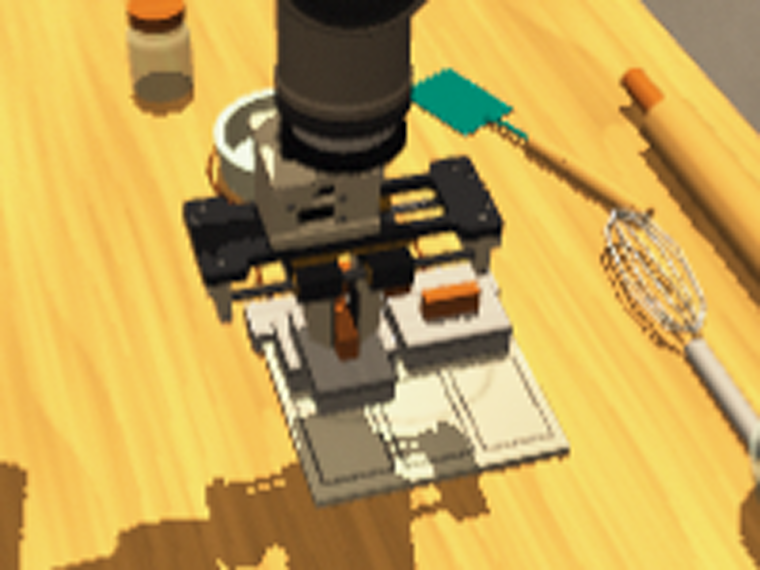

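Third tin is level over outline 2. Lowering.

Emit:
send_rows(
  offset=[
    [0,0,0.2],
    [0,0,0.4],
    [0,0,0.52],
    [0,0,0.572],
    [0,0,0.572],
    [0,0,0.572],
    [0,0,0.572],
  ],
  delta_rot=[
    [0,0,0],
    [0,0,0],
    [0,0,0],
    [0,0,0],
    [0,0,0],
    [0,0,0],
    [0,0,0],
  ],
)

```text
time: 43.45
tool_pos: [488.0, -35.5, 41.6]
tcp_rot: [3.141, 0.0, 1.526]
contact_force: [0.4, 1.0, -1.6]
grip_width: 14.0
finger_force: 30.0
```

Emit:
send_rows(
  offset=[
    [0,0,0],
    [0,0,0],
    [0,0,0],
    [0,0,0],
  ],
  delta_rot=[
    [0,0,0],
    [0,0,0],
    [0,0,0],
    [0,0,0],
  ],
  grip=0.4,
)

```text
time: 43.95
tool_pos: [487.7, -35.4, 41.3]
tcp_rot: [3.142, -0.0, 1.526]
contact_force: [-0.1, -1.3, 1.0]
grip_width: 36.6
finger_force: 0.0
```

Emit:
send_rows(
  offset=[
    [0,0,-0.25],
    [0,0,-0.7],
    [0,0,-0.9],
    [0,0,-0.9],
  ],
  delta_rot=[
    [0,0,0],
    [0,0,0],
    [0,0,0],
    [0,0,0],
  ],
)

```text
time: 44.45
tool_pos: [488.8, -35.7, 150.9]
tcp_rot: [3.137, 0.001, 1.526]
contact_force: [0.5, -0.1, 0.1]
grip_width: 36.7
finger_force: 0.0
```

Emit:
send_rows(
  offset=[
    [-0.9,0,-0.3],
    [-0.9,0,-0.3],
    [-0.9,0,-0.3],
  ],
  delta_rot=[
    [0,0,0],
    [0,0,0],
    [0,0,0],
  ],
)

```text
time: 44.82
tool_pos: [482.7, -146.1, 184.7]
tcp_rot: [3.141, 0.001, 1.522]
contact_force: [1.0, 0.2, 0.2]
grip_width: 36.9
finger_force: 0.0
```

Emit:
send_rows(
  offset=[
    [-0.9,0,0],
    [-0.9,0,0],
    [-0.9,0,0],
    [-0.9,0,0],
  ],
  delta_rot=[
    [0,0,0],
    [0,0,0],
    [0,0,0],
    [0,0,0],
  ],
)

```text
time: 45.32
tool_pos: [477.5, -249.6, 183.8]
tcp_rot: [-3.139, -0.002, 1.526]
contact_force: [-0.9, -0.1, -0.8]
grip_width: 36.9
finger_force: 0.0
```

Run:
```python
from h import *
snap('side','side12.png'); snap('top','top12.png')
M['tinS']=[p+[0,0,10] for p in M['tin']]
c_,a=np.array([548.9,-12.15]),-.044
for n in('side','top'):
  for q in finder.silhouettes('tin0',n):
    g=q['region']; v,u=np.nonzero(g); c=toz(n,[u.mean(),v.mean()],20)[0,:2]
    p,e=fit('tinS',{n:g},[c[0],c[1],0]); d=p[:2]-c_; print(n,round(q['confidence'],2),'slab xy',np.round([d[0]*np.cos(a)+d[1]*np.sin(a),-d[0]*np.sin(a)+d[1]*np.cos(a)],1),'yaw',round(p[2]-a,3),round(e,3))
locate('straightedge',(552,86));locate('dish',(541,287),yaw=False);
for n,t in [('top','mark_to'),('side','mark_to')]:
    for q in finder.pinpoint(t,n): print(n,t,round(q['confidence'],2),toz(n,q['uv'],0))
print(get_obs()['tool_pos'])
```

```text
side 0.69 slab xy [-50.3  92.5] yaw 1.294 1.392
side 0.43 slab xy [21.5 65.2] yaw 1.374 1.0
top 0.87 slab xy [-61.8 -23.7] yaw 1.543 0.094
top 0.81 slab xy [43.4 49.3] yaw -0.001 0.067
top 0.58 slab xy [-45.2  49.5] yaw 3.131 0.066
  straightedge top [ 5.51175e+02  8.63720e+01 -4.40000e-02] 0.058
straightedge ['top'] [ 5.51175e+02  8.63720e+01 -4.40000e-02] 0.058
  dish top [5.42065e+02 2.87649e+02 4.01000e-01] 0.034
  dish side [5.42079e+02 2.84366e+02 7.30000e-02] 0.037
dish ['top', 'side'] [ 5.42485e+02  2.86708e+02 -3.30000e-02] 0.086
side mark_to 0.53 [[537.24001048 290.16338765   0.        ]]
[ 478.08190193 -250.96595754  185.35358267]
```

View pics/side12.png

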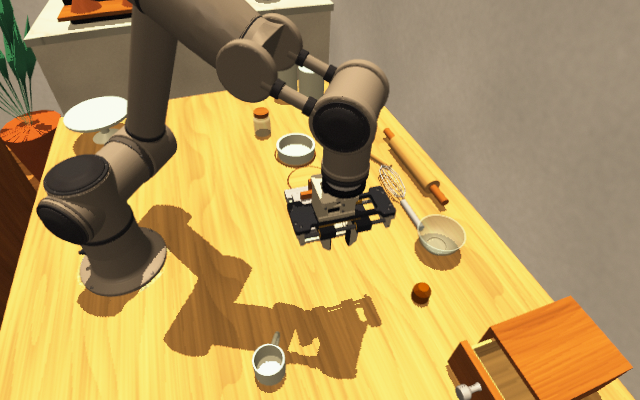

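View pics/top12.png

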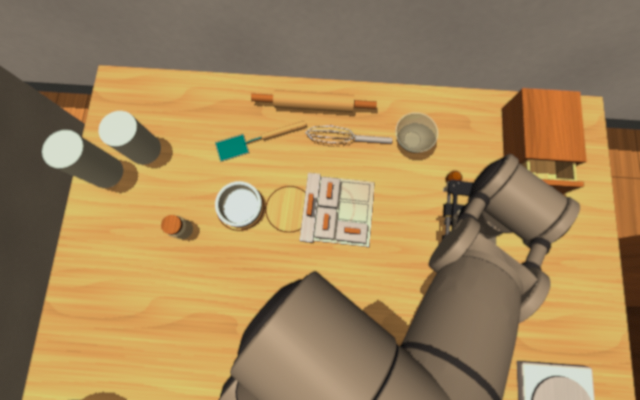

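Final views: three tins sit in outlines 0, 1 and 2 (at (329,190), (326,222), (351,230)), each about 1–2 mm off. The straightedge is flush and the dish is on its ring. The arm is clear, so I'm handing in.

```bash
python3 -c "
from plant import ticket
print(ticket.close_job())"
```

```text
the job is handed in; nothing more can be done
None
```

I handed the job in: the dish is on the free ring mark (about 4 mm off centre by camera), the straightedge is flush along the slab edge, and all three tins are in outlines 0, 1 and 2 (within about 2 mm by camera); the hand-in call returned no verdict.

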